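Build and press a terminal insulation stack

ROBOT

A 6-joint arm with a two-finger parallel gripper is mounted at the origin on the work surface. World frame = base frame: x ahead of the robot, y to its left, z up, the work surface at z = 0. Lengths are in m, angles in rad, forces in N, time in s.
With the tool pointing down it reaches from about 0.325 to 0.875 m from the base axis. Payload 4.4 kg.
Tool frame: the origin (TCP) lies midway between the tips of the shut fingers; the grasp point (between the pads) lies 19 mm behind it; z points along the fingers, y is the line along which they close (so a half turn about z gives the same grasp; the last joint's range is limited). The gripper opens to 85 mm and grips with 20 to 120 N. Pads are 22 mm wide; open, the fingers measure 114 mm over their backs; the gripper's body (76 mm by 85 mm) begins 54 mm behind the grasp point. The pads swing forward as they close: fully open they stand 13 mm farther back than shut.
Start: joints at [-1.462, 0.207, 1.542, -0, 1.393, -0.15], TCP at [0.148, -0.556, 0.231] pointing down, gripper open.
Joint ranges: [-2.73, 2.73], [-0.86, 2.22], [0.23, 2.46], [-1.11, 4.25], [0.08, 2.63], [-2.82, 2.82]. Speed limits (rad/s): [2.79, 2.79, 3.14, 3.14, 3.14, 3.14].

INTERFACE

Orientations are given as a unit quaternion [w, x, y, z].
In Python, from cell import monitor, get_image, camera_params, ticket gives the robot as it stands. The module is installed in compiled form; this text tells all that it offers.
- The arm moves only by the tool step_arm, never from a script. Its argument "steps" is a list of rows, each an object with "offset": the shift along the tool's x, y, z in mm, a list of three; "angular": the turn, a rotation vector about the tool's x, y, z in rad, a list of three; "fingers": the finger opening in mm, from 0 to 85.4. In form: [{"offset": [tx, ty, tz], "angular": [rx, ry, rz], "fingers": fingers}, ...]. A call has exactly 8 rows; each row is the pose to reach, as a shift and turn from the pose commanded when the call began, along the tool's axes at that moment; what a row does not reach only later rows make up. A row lasts 1/10 s, in which the tool goes at most 50 mm and 8.59 degrees, less where a joint would pass 70% of its speed; a pose out of reach is approached as far as the arm can. A call with a gripper value outside its range is refused whole. The fingers move at their own pace and stop on an object; "grip_force" is the grip in N (left out, the last holds). Time passes only in rows, so rows that repeat a pose let the fingers close, or fill a call up. It gives the time, the measured TCP pose, the force, the opening and the grip force at its end, in the units of the state.
- monitor.get_state(): the state, without advancing time (a new reading comes with each control period).
- get_image(name): name is "scene" or "top" or "wrist"; returns (picture, depth): 420x560x3 uint8, red, green, blue; 420x560 float32, m along the optical axis (not along the pixel's ray), 0 where there is no reading.
- camera_params(name): a dict with "mtx" (3x3 intrinsics, pixels), "dist_coeffs" ([k1, k2, p1, p2, k3] as OpenCV has them; the pictures are not rectified), "rvec" (rotation vector, rad) and "tvec" (3), from world to camera coordinates, as OpenCV has them. Camera axes: x right, y down, z forward; pixel columns grow to the right and rows downward; lengths in m; the calibration is good to about 2 mm. A picture is of the moment at which its call begins: read the wrist's pose just before it. camera_params takes no time and is no camera call; for the wrist camera it gives the pose at the moment of the call.
- ticket.close_job(): hands the job in; it is judged then, once.
The state is a dict: "clock": time; "qpos": joint angles; "qd": joint speeds; "joint_torque": joint torques, N m; "eef_pos": TCP position; "orientation": TCP orientation; "wrist_force": force on the tool from outside, world axes, zero at the start; "torque": the same for the moment, N m; "gripper_width": finger opening in m; "grip_force": force on a finger pad.
Only numpy, scipy, OpenCV 4.12 (cv2) and the standard library are available. Lean on these libraries where they do the work, as an engineer would, in place of code of your own. Each camera call takes 0.05 s, during which the arm holds its last target. There are 200 camera calls.

TASK

Build the cell-terminal stack centred on the round spring platen of the grey fixture: the copper disc at the bottom, then every green disc lying on the bench, and the black cap on top, knob up; then press down on the cap until the platen reaches its bottom stop, hold it there a moment and let go. For the height check that follows, also lay the steel straightedge on the bench, flush against the fixture base's yellow edge and about midway along it. Leave the other things on the bench alone.

Things in the scene. Friction and masses are not known exactly. Their poses are not given: they have to be found in the camera images.
- fixture: fixed grey steel base block, 110 mm (x) by 150 mm (y) by 14 mm high, vertical sides. Origin at the centre of its underside, on the bench. Its -x side (towards the robot, 55 mm from the origin) is the yellow-painted edge; y runs along that edge. A collar of 64 mm diameter, 22 mm high from the bench, stands under the platen
- platen_top (a point): centre of the platen's upper face: a round aluminium plate, 74 mm diameter, 7 mm thick, over the middle of the fixture; the face is 37 mm above the bench when up. Flat, no rim
- platen (a joint): how far the spring platen is pressed down, m: 0 when up, 0.006 at its bottom stop. It stays up under the whole stack; with the stack on it, pressing with roughly 5 to 8 N brings it to the stop, and it springs back up when let go
- copper: copper contact disc, 60 mm diameter, 6 mm thick, about 150 g. Origin at the disc's centre (3 mm above what it lies on), z along its axis; both faces alike
- green1: green glass-fibre insulating disc, 60 mm diameter, 10 mm thick, about 50 g; three to five of the five are present. Origin at the disc's centre (5 mm above what it lies on), z along its axis; both faces alike
- green2: green glass-fibre insulating disc, 60 mm diameter, 10 mm thick, about 50 g; three to five of the five are present. Origin at the disc's centre (5 mm above what it lies on), z along its axis; both faces alike
- green3: green glass-fibre insulating disc, 60 mm diameter, 10 mm thick, about 50 g; three to five of the five are present. Origin at the disc's centre (5 mm above what it lies on), z along its axis; both faces alike
- green4: green glass-fibre insulating disc, 60 mm diameter, 10 mm thick, about 50 g; three to five of the five are present. Origin at the disc's centre (5 mm above what it lies on), z along its axis; both faces alike
- green5: green glass-fibre insulating disc, 60 mm diameter, 10 mm thick, about 50 g; three to five of the five are present. Origin at the disc's centre (5 mm above what it lies on), z along its axis; both faces alike
- cap: black plastic end cap: a flange of 60 mm diameter, 10 mm thick, with a round knob of 26 mm diameter on its middle that rises to 34 mm above the underside, orange dot on top; about 60 g. Origin at the centre of the underside, z up through the knob
- bar: steel straightedge, 140 mm (x, its length) by 24 mm (y) by 14 mm high, about 330 g, with a blue grip block on its middle, 30 mm along x by 14 mm along y, from 14 to 40 mm above the bench. Origin at the centre of its underside; either long side may go against the fixture
- screwdriver: bystander: screwdriver lying on the bench, 190 mm long; leave alone
- tape: bystander: roll of orange tape, 90 mm diameter, 24 mm high, lying on the bench; leave alone
Not all that is in view belongs to the job. What is shaped like the bar but turquoise is not meant.

How it is judged:
On the way, in this order (a step that is already met when the one before it is completed fails the run):
1. the copper disc lies flat and centred on the platen (horizontal distance between copper and platen_top below 0.007 m and (angle between copper's own z axis and vertical below 0.1 rad or angle between copper's own z axis and vertical above 3.04 rad) and height (world z) of copper below 0.0435 m and contact force between the fingers and copper below 0.5 N), for 0.2 s.
2. every green disc lies flat and centred in the stack on the copper disc (horizontal distance between each of copper, green1, green2, green3, green4, green5 and platen_top below 0.007 m and (angle between copper's own z axis and vertical below 0.1 rad or angle between copper's own z axis and vertical above 3.04 rad) and height (world z) of copper below 0.0435 m and (angle between green1's own z axis and vertical below 0.1 rad or angle between green1's own z axis and vertical above 3.04 rad) and (angle between green2's own z axis and vertical below 0.1 rad or angle between green2's own z axis and vertical above 3.04 rad) and (angle between green3's own z axis and vertical below 0.1 rad or angle between green3's own z axis and vertical above 3.04 rad) and (angle between green4's own z axis and vertical below 0.1 rad or angle between green4's own z axis and vertical above 3.04 rad) and (angle between green5's own z axis and vertical below 0.1 rad or angle between green5's own z axis and vertical above 3.04 rad) and contact force between the fingers and green1 below 0.5 N and contact force between the fingers and green2 below 0.5 N and contact force between the fingers and green3 below 0.5 N and contact force between the fingers and green4 below 0.5 N and contact force between the fingers and green5 below 0.5 N), for 0.2 s.
3. the cap lies on top and has been pressed until the platen is at its bottom stop (horizontal distance between each of copper, green1, green2, green3, green4, green5, cap and platen_top below 0.007 m and (angle between copper's own z axis and vertical below 0.1 rad or angle between copper's own z axis and vertical above 3.04 rad) and height (world z) of copper below 0.0435 m and (angle between green1's own z axis and vertical below 0.1 rad or angle between green1's own z axis and vertical above 3.04 rad) and (angle between green2's own z axis and vertical below 0.1 rad or angle between green2's own z axis and vertical above 3.04 rad) and (angle between green3's own z axis and vertical below 0.1 rad or angle between green3's own z axis and vertical above 3.04 rad) and (angle between green4's own z axis and vertical below 0.1 rad or angle between green4's own z axis and vertical above 3.04 rad) and (angle between green5's own z axis and vertical below 0.1 rad or angle between green5's own z axis and vertical above 3.04 rad) and angle between cap's own z axis and vertical below 0.1 rad and z of each of green1, green2, green3, green4, green5 in the frame of cap below 0 m and value of joint platen above 0.005 m), for 0.3 s.
At the end, for the whole second after the job is handed in: Copper, all green discs, then cap (knob up) stacked on the platen, each flat and within 7 mm of its centre; straightedge flat on the bench along the yellow edge: gap under 3.5 mm, parallel within 2 degrees, middle within 30 mm of the edge's middle; all at rest (horizontal distance between each of copper, green1, green2, green3, green4, green5, cap and platen_top below 0.007 m and (angle between copper's own z axis and vertical below 0.1 rad or angle between copper's own z axis and vertical above 3.04 rad) and height (world z) of copper below 0.0435 m and (angle between green1's own z axis and vertical below 0.1 rad or angle between green1's own z axis and vertical above 3.04 rad) and (angle between green2's own z axis and vertical below 0.1 rad or angle between green2's own z axis and vertical above 3.04 rad) and (angle between green3's own z axis and vertical below 0.1 rad or angle between green3's own z axis and vertical above 3.04 rad) and (angle between green4's own z axis and vertical below 0.1 rad or angle between green4's own z axis and vertical above 3.04 rad) and (angle between green5's own z axis and vertical below 0.1 rad or angle between green5's own z axis and vertical above 3.04 rad) and angle between cap's own z axis and vertical below 0.1 rad and z of each of green1, green2, green3, green4, green5 in the frame of cap below 0 m and x of bar in the frame of fixture between -0.0705 and -0.063 m and y of bar in the frame of fixture between -0.03 and 0.03 m and angle between the x axis of bar and the y axis of fixture, either way round below 0.035 rad and angle between bar's own z axis and vertical below 0.05 rad and height (world z) of bar below 0.004 m and linear speed of each of copper, green1, green2, green3, green4, green5, cap, bar below 0.02 m/s); the robot touches nothing.
It fails at once if the screwdriver is disturbed (moved more than 40 mm) (distance of screwdriver from where it was at the start of the episode above 0.04 m).
It fails at once if the tape is disturbed (moved more than 40 mm) (distance of tape from where it was at the start of the episode above 0.04 m).
Of green1, green2, green3, green4, green5 only 3 to 5 are there at a start; the rules pass over those that are not, and their reading is None.
At some moment in a run one of bar may be knocked a few centimetres aside while the robot is not near it.
Once in a run the grip may slacken for a moment while it holds something.
It also fails if it takes over 210 s, if anything falls off the work surface, if the arm or the gripper's body presses on something with over 40 N, if the wrist force passes 120 N, or if a joint passes its speed limit or range.

## Working session

There is one attempt and no reset: what is moved stays moved. The work goes in short steps, Python scripts to look and compute and a tool call to move; the robot and the scene stay as the last step left them, time stands still between calls to the robot, and variables do not carry over. Pictures are saved under pics/ and viewed, at most 14 in all, crops included, and the job is handed in when it is done.

Besides the shell and the picture viewer there is one more tool, called after "Call:" in YAML: its name, and indented under it one key for each argument. step_arm: Moves the arm, as the interface text tells. Its arguments: {"type":"object","properties":{"steps":{"type":"array"},"grip_force":{"type":"number"}},"required":["steps"]}

```bash
mkdir -p pics
cat > h.py <<'E'
import numpy as np,cv2
from cell import monitor,get_image,camera_params,ticket
from scipy.spatial.transform import Rotation as R
def snap(n,fn=None):
    p=camera_params(n); im,d=get_image(n)
    if fn: cv2.imwrite('pics/'+fn,im[:,:,::-1])
    return im,d,p
def world(p,d,uv,z=None):
    """pixels -> world; by depth or on plane z"""
    uv=np.array(uv,float).reshape(-1,2)
    K=np.array(p['mtx'],float);D=np.array(p['dist_coeffs'],float)
    n=cv2.undistortPoints(uv[:,None],K,D)[:,0]
    Rm=cv2.Rodrigues(np.array(p['rvec'],float))[0];t=np.array(p['tvec'],float).ravel()
    r=np.c_[n,np.ones(len(n))]
    c=-Rm.T@t; w=r@Rm
    s=d[uv[:,1].astype(int),uv[:,0].astype(int)] if z is None else (z-c[2])/w[:,2]
    return c+w*np.array(s)[:,None]
def st():
    s=monitor.get_state()
    print(round(s['clock'],2),np.round(s['eef_pos'],4),np.round(s['orientation'],4),'F',np.round(s['wrist_force'],1),'w',round(s['gripper_width'],4),'g',s['grip_force'])
    return s
E
python3 - <<'E'
from h import *
st()
snap('top','top0.png');snap('scene','scene0.png')
p=camera_params('top');print(p)
E
```

```text
0.0 [ 0.1476 -0.5549  0.2301] [-0.0012  0.9916  0.1295  0.    ] F [ 0.2 -0.9  0.5] w 0.0853 g 0.0
{'mtx': array([[474.72778795,   0.        , 274.08186603],
       [  0.        , 474.72778795, 210.99839326],
       [  0.        ,   0.        ,   1.        ]]), 'dist_coeffs': array([-0.10499258,  0.        ,  0.        ,  0.        ,  0.        ]), 'rvec': array([ 2.13184068, -2.17481174,  0.08840187]), 'tvec': array([0.02201298, 0.58911099, 1.05485228])}
```

View pics/top0.png

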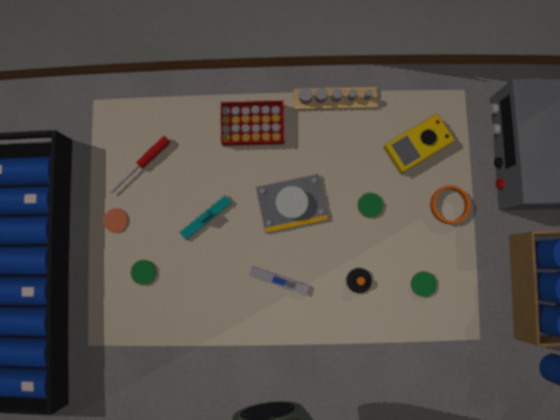

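View pics/scene0.png

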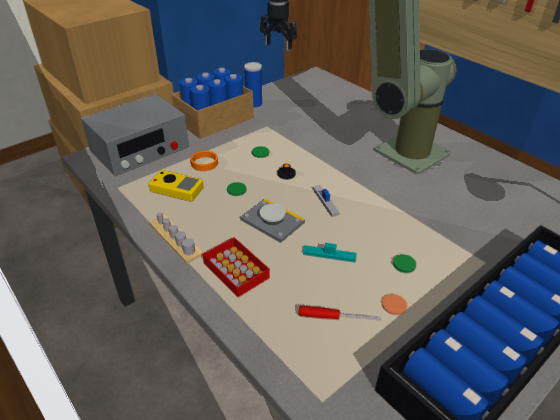

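Top view: green discs are at (371,205), (424,284) and (144,272). Copper is at (116,220), the tape at (451,204), the cap at (359,280) and the platen at (292,203). There are two bar-shaped things: (281,281), grey steel with a blue grip, and (206,218), turquoise. The grey one fits the description. I'll confirm it in a crop and measure.

```bash
cat > m.py <<'E'
from h import *
def blobs(im,d,p,names=None):
    hsv=cv2.cvtColor(im,cv2.COLOR_RGB2HSV)
    rng={'green':((55,120,40),(80,255,255),.010),'copper':((0,90,90),(12,255,255),.006)}
    for k,(a,b,z) in rng.items():
        m=cv2.morphologyEx(cv2.inRange(hsv,a,b),cv2.MORPH_OPEN,np.ones((3,3)))
        for c in cv2.findContours(m,cv2.RETR_EXTERNAL,cv2.CHAIN_APPROX_NONE)[0]:
            if cv2.contourArea(c)<200: continue
            e=cv2.fitEllipse(c); w=world(p,d,e[0],z)[0]; wd=world(p,d,e[0])[0]
            # metric circle
            q=world(p,d,c[:,0]+.0,z)[:,:2]; r=np.linalg.norm(q-q.mean(0),axis=1).mean()
            print(k,np.round(e[0],1),np.round(e[1],1),'w',np.round(w[:2],4),'r',round(r,4),'depthz',round(wd[2],4))
E
python3 - <<'E'
from m import *
im,d,p=snap('top')
blobs(im,d,p)
c=cv2.hconcat([im[230:330,230:400],im[160:260,80:250]])
cv2.imwrite('pics/crop1.png',cv2.resize(c,None,fx=2.3,fy=2.3,interpolation=2)[:,:,::-1])
c=im[150:310,230:400]
cv2.imwrite('pics/crop2.png',cv2.resize(c,None,fx=3.7,fy=3.7,interpolation=2)[:,:,::-1])
for n,u,z in [('platen',(292,203),.037),('cap',(359.5,280.5),.034),('bar',(279,281),.04),('fixc',(292,203),.014)]:
    print(n,np.round(world(p,d,u,z),4),np.round(world(p,d,u),4))
print(d[195:210,285:300].mean())
E
```

```text
green [423.7 283.9] [22.2 23.5] w [ 0.4152 -0.3315] r 0.0264 depthz 0.012
green [142.9 272. ] [22.3 22.4] w [0.4546 0.321 ] r 0.0264 depthz 0.0073
green [370.1 204.8] [22.  22.7] w [ 0.6017 -0.2139] r 0.0262 depthz 0.0097
copper [115.1 220. ] [23.6 24.4] w [0.5787 0.3914] r 0.0292 depthz 0.0089
copper [151.8 150.1] [ 6.9 48.1] w [0.7466 0.3037] r 0.0283 depthz 0.027
platen [[ 0.6064 -0.0311  0.037 ]] [[ 0.6063 -0.0311  0.0376]]
cap [[ 0.4277 -0.1792  0.034 ]] [[ 0.4277 -0.1793  0.0338]]
bar [[0.4305 0.0019 0.04  ]] [[0.4305 0.0019 0.04  ]]
fixc [[ 0.6093 -0.0314  0.014 ]] [[ 0.6063 -0.0311  0.0376]]
1.0826237
```

View pics/crop2.png

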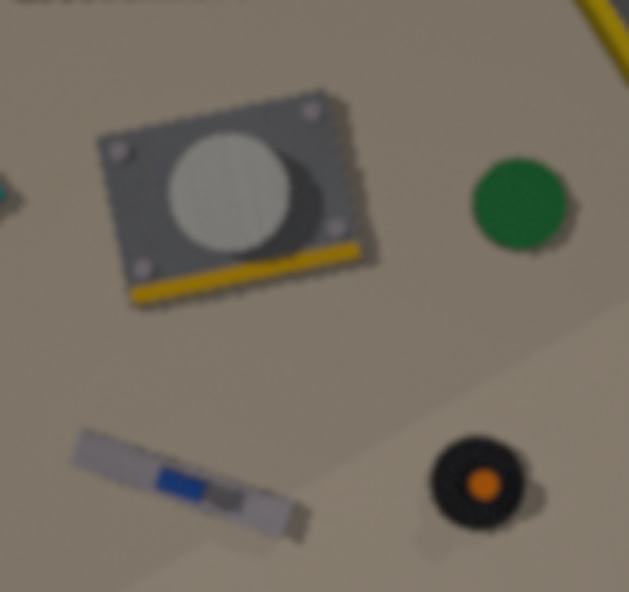

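View pics/crop1.png

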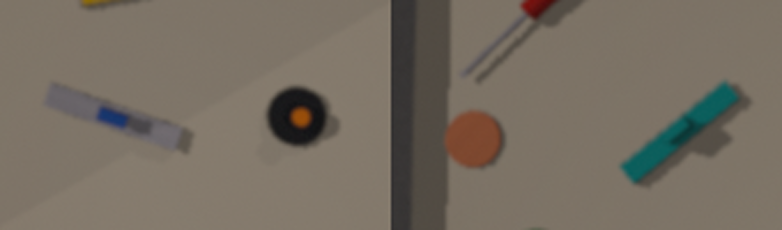

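Crops: the bar at (279,281) is bare grey steel with a blue grip, so it is the one meant. The turquoise one is the decoy. The fixture's yellow edge runs along its lower side at a slight tilt.

```bash
cat >> h.py <<'E'
def rel(pos,psi,frm=None):
    """offset mm in tool axes and rz from current pose to a tool-down pose pos, x_tool at angle psi (mod pi nearest not applied)"""
    s=monitor.get_state(); w,x,y,z=s['orientation']; Rt=R.from_quat([x,y,z,w])
    T=R.from_matrix(np.array([[np.cos(psi),np.sin(psi),0],[np.sin(psi),-np.cos(psi),0],[0,0,-1]]))
    o=Rt.inv().apply(np.array(pos)-s['eef_pos'])*1000; rv=(Rt.inv()*T).as_rotvec()
    print('offset',np.round(o,1),'ang',np.round(rv,3),'dist',np.round(np.linalg.norm(o)))
    return o,rv
E
python3 - <<'E'
from h import *
im=cv2.imread('pics/top0.png')[:,:,::-1].copy();p=camera_params('top');_,d=get_image('top')
hsv=cv2.cvtColor(im,cv2.COLOR_RGB2HSV)
def big(m,lo):
    cs=[c for c in cv2.findContours(m,cv2.RETR_EXTERNAL,cv2.CHAIN_APPROX_NONE)[0]]
    return max(cs,key=cv2.contourArea)
roi=np.zeros(im.shape[:2],np.uint8);roi[170:240,250:335]=255
g=cv2.inRange(hsv,(0,0,118),(180,60,255))&roi; r2=np.zeros_like(g);r2[180:224,270:313]=255
c=big(g&r2,0);e=cv2.fitEllipse(c);print('platen',e,world(p,d,e[0],.037))
y=cv2.inRange(hsv,(18,140,80),(32,255,255))&roi
c=big(y,0);b=cv2.minAreaRect(c);print('yellow',b);q=world(p,d,cv2.boxPoints(b),.014);print(np.round(q,4))
vx=cv2.fitLine(world(p,d,c[:,0]+0.,.014)[:,:2].astype(np.float32),2,0,.01,.01).ravel();print('edge dir',vx,np.degrees(np.arctan2(vx[1],vx[0])))
hi=(np.abs(world(p,d,np.stack(np.meshgrid(np.arange(560),np.arange(420)),-1).reshape(-1,2))[:,2].reshape(420,560)-.014)<.006)
roi2=roi.copy();
c=big((hi.astype(np.uint8)*255)&roi,0);print('fix',cv2.minAreaRect(world(p,d,c[:,0]+0.,.014)[:,:2].astype(np.float32)))
print('bin',np.round(world(p,d,[(66,220),(60,220),(113,190),(115,189)]),3))
rel((.579,.391,.15),np.pi/4); rel((.5787,.3914,.15),np.pi/4-np.pi)
E
```

```text
platen ((291.2206726074219, 201.47300720214844), (28.56663703918457, 28.74192237854004), 50.51662063598633) [[ 0.60992525 -0.02939644  0.037     ]]
yellow ((295.97088623046875, 223.36024475097656), (5.017274379730225, 61.79814147949219), 78.2317123413086)
[[ 0.554   0.032   0.014 ]
 [ 0.5804 -0.109   0.014 ]
 [ 0.5689 -0.1111  0.014 ]
 [ 0.5426  0.0298  0.014 ]]
edge dir [ 0.1837081  -0.98298085  0.5612644  -0.03960758] -79.41418
fix ((0.609391450881958, -0.031212247908115387), (0.10877333581447601, 0.15021100640296936), 10.683398246765137)
bin [[0.58  0.508 0.02 ]
 [0.577 0.51  0.046]
 [0.65  0.394 0.017]
 [0.652 0.389 0.016]]
offset [ 659.9 -803.6   81.9] ang [-0.001 -0.001 -0.526] dist 1043.0
offset [ 659.7 -804.    81.9] ang [-1.000e-03  2.000e-03  2.616e+00] dist 1043.0
```

Call:
step_arm:
  steps:
    - {"offset":[660,-804,82],"angular":[0,0,-0.526],"fingers":85}
    - {"offset":[660,-804,82],"angular":[0,0,-0.526],"fingers":85}
    - {"offset":[660,-804,82],"angular":[0,0,-0.526],"fingers":85}
    - {"offset":[660,-804,82],"angular":[0,0,-0.526],"fingers":85}
    - {"offset":[660,-804,82],"angular":[0,0,-0.526],"fingers":85}
    - {"offset":[660,-804,82],"angular":[0,0,-0.526],"fingers":85}
    - {"offset":[660,-804,82],"angular":[0,0,-0.526],"fingers":85}
    - {"offset":[660,-804,82],"angular":[0,0,-0.526],"fingers":85}
  grip_force: 40

```text
clock: 1.0
eef_pos: [0.3134, -0.191, 0.1998]
orientation: [0.0, 0.924, 0.382, 0.0]
wrist_force: [0.7, 0.4, -0.2]
gripper_width: 0.0851
grip_force: 0.0
```

```bash
python3 -c "
from h import *
st();rel((.579,.391,.10),np.pi/4)"
```

```text
1.0 [ 0.3134 -0.191   0.1998] [4.000e-04 9.240e-01 3.824e-01 3.000e-04] F [ 0.7  0.4 -0.2] w 0.0851 g 0.0
offset [ 599.2 -224.2   99.7] ang [ 0.001 -0.    -0.001] dist 648.0
```

Call:
step_arm:
  steps:
    - {"offset":[599,-224,70],"angular":[0,0,0],"fingers":85}
    - {"offset":[599,-224,70],"angular":[0,0,0],"fingers":85}
    - {"offset":[599,-224,70],"angular":[0,0,0],"fingers":85}
    - {"offset":[599,-224,70],"angular":[0,0,0],"fingers":85}
    - {"offset":[599,-224,70],"angular":[0,0,0],"fingers":85}
    - {"offset":[599,-224,70],"angular":[0,0,0],"fingers":85}
    - {"offset":[599,-224,70],"angular":[0,0,0],"fingers":85}
    - {"offset":[599,-224,70],"angular":[0,0,0],"fingers":85}

```text
clock: 1.8
eef_pos: [0.4782, 0.1713, 0.156]
orientation: [0.0, 0.924, 0.383, 0.0]
wrist_force: [1.1, 0.5, -0.2]
gripper_width: 0.0848
grip_force: 0.0
```

Call:
step_arm:
  steps:
    - {"offset":[259,-97,35],"angular":[0,0,0],"fingers":85}
    - {"offset":[259,-97,35],"angular":[0,0,0],"fingers":85}
    - {"offset":[259,-97,35],"angular":[0,0,0],"fingers":85}
    - {"offset":[259,-97,35],"angular":[0,0,0],"fingers":85}
    - {"offset":[259,-97,35],"angular":[0,0,0],"fingers":85}
    - {"offset":[259,-97,35],"angular":[0,0,0],"fingers":85}
    - {"offset":[259,-97,35],"angular":[0,0,0],"fingers":85}
    - {"offset":[259,-97,35],"angular":[0,0,0],"fingers":85}

```text
clock: 2.6
eef_pos: [0.5916, 0.4209, 0.1201]
orientation: [0.0, 0.924, 0.383, -0.001]
wrist_force: [0.5, -0.4, 0.1]
gripper_width: 0.0851
grip_force: 0.0
```

```bash
python3 -c "
from m import *
st();rel((.579,.391,.03),np.pi/4)
im,d,p=snap('wrist','w1.png');blobs(im,d,p)"
```

```text
2.6 [0.5916 0.4209 0.1201] [ 3.000e-04  9.236e-01  3.834e-01 -1.100e-03] F [ 0.5 -0.4  0.1] w 0.0851 g 0.0
offset [-29.8  12.2  90.1] ang [-0.     0.002  0.001] dist 96.0
copper [297.8 247.6] [70.3 73.1] w [0.5768 0.394 ] r 0.0296 depthz 0.0065
copper [520.  191.8] [ 36.7 104.9] w [0.7293 0.3063] r 0.0249 depthz 0.0255
```

View pics/w1.png

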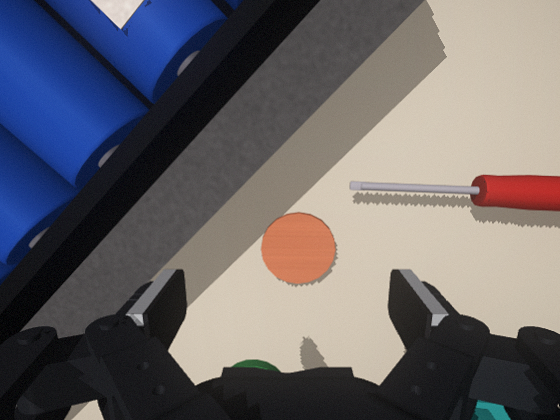

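Call:
step_arm:
  steps:
    - {"offset":[-29.5,9,10],"angular":[0,0,0],"fingers":72}
    - {"offset":[-29.5,9,40],"angular":[0,0,0],"fingers":72}
    - {"offset":[-29.5,9,80],"angular":[0,0,0],"fingers":72}
    - {"offset":[-29.5,9,90],"angular":[0,0,0],"fingers":72}
    - {"offset":[-29.5,9,95],"angular":[0,0,0],"fingers":72}
    - {"offset":[-29.5,9,100],"angular":[0,0,0],"fingers":72}
    - {"offset":[-29.5,9,105],"angular":[0,0,0],"fingers":72}
    - {"offset":[-29.5,9,105],"angular":[0,0,0],"fingers":72}

```text
clock: 3.45
eef_pos: [0.5784, 0.3939, 0.0172]
orientation: [-0.0, 0.924, 0.383, 0.001]
wrist_force: [-0.4, 0.4, -0.6]
gripper_width: 0.0718
grip_force: 0.0
```

```bash
python3 -c "
from m import *
st();rel((.577,.3935,.0),np.pi/4)
im,d,p=snap('wrist','w2.png')"
```

```text
3.45 [0.5784 0.3939 0.0172] [-0.000e+00  9.238e-01  3.829e-01  8.000e-04] F [-0.4  0.4 -0.6] w 0.0718 g 0.0
offset [-1.3 -0.7 17.2] ang [ 0.    -0.001  0.   ] dist 17.0
```

View pics/w2.png

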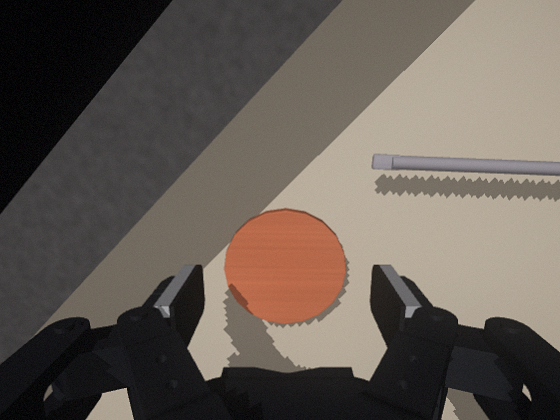

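The copper is centred between the pads at (286,266). I'll feel for the bench with the fingers at 64 mm.

Call:
step_arm:
  steps:
    - {"offset":[-1,-0.5,8],"angular":[0,0,0],"fingers":65}
    - {"offset":[-1,-0.5,12],"angular":[0,0,0],"fingers":65}
    - {"offset":[-1,-0.5,14],"angular":[0,0,0],"fingers":65}
    - {"offset":[-1,-0.5,15],"angular":[0,0,0],"fingers":65}
    - {"offset":[-1,-0.5,16],"angular":[0,0,0],"fingers":65}
    - {"offset":[-1,-0.5,17],"angular":[0,0,0],"fingers":65}
    - {"offset":[-1,-0.5,17],"angular":[0,0,0],"fingers":65}
    - {"offset":[-1,-0.5,17],"angular":[0,0,0],"fingers":65}

```text
clock: 4.3
eef_pos: [0.5768, 0.3933, -0.0006]
orientation: [0.0, 0.924, 0.383, 0.0]
wrist_force: [1.1, -0.4, -1.1]
gripper_width: 0.0646
grip_force: 0.0
```

Call:
step_arm:
  steps:
    - {"offset":[0,0,1],"angular":[0,0,0],"fingers":65}
    - {"offset":[0,0,2],"angular":[0,0,0],"fingers":65}
    - {"offset":[0,0,3],"angular":[0,0,0],"fingers":65}
    - {"offset":[0,0,3],"angular":[0,0,0],"fingers":65}
    - {"offset":[0,0,3],"angular":[0,0,0],"fingers":65}
    - {"offset":[0,0,3],"angular":[0,0,0],"fingers":65}
    - {"offset":[0,0,3],"angular":[0,0,0],"fingers":65}
    - {"offset":[0,0,3],"angular":[0,0,0],"fingers":65}

```text
clock: 5.1
eef_pos: [0.5767, 0.3933, -0.0036]
orientation: [0.0, 0.924, 0.383, 0.0]
wrist_force: [-0.7, 0.1, 0.8]
gripper_width: 0.0647
grip_force: 0.0
```

Call:
step_arm:
  steps:
    - {"offset":[0,0,1],"angular":[0,0,0],"fingers":65}
    - {"offset":[0,0,2],"angular":[0,0,0],"fingers":65}
    - {"offset":[0,0,2],"angular":[0,0,0],"fingers":65}
    - {"offset":[0,0,2],"angular":[0,0,0],"fingers":65}
    - {"offset":[0,0,2],"angular":[0,0,0],"fingers":65}
    - {"offset":[0,0,2],"angular":[0,0,0],"fingers":65}
    - {"offset":[0,0,2],"angular":[0,0,0],"fingers":65}
    - {"offset":[0,0,2],"angular":[0,0,0],"fingers":65}

```text
clock: 5.9
eef_pos: [0.5767, 0.3933, -0.0056]
orientation: [-0.0, 0.924, 0.383, 0.0]
wrist_force: [0.8, 0.5, 0.1]
gripper_width: 0.0652
grip_force: 0.0
```

Call:
step_arm:
  steps:
    - {"offset":[0,0,2],"angular":[0,0,0],"fingers":50}
    - {"offset":[0,0,2],"angular":[0,0,0],"fingers":50}
    - {"offset":[0,0,2],"angular":[0,0,0],"fingers":50}
    - {"offset":[0,0,2],"angular":[0,0,0],"fingers":50}
    - {"offset":[0,0,2],"angular":[0,0,0],"fingers":50}
    - {"offset":[0,0,2],"angular":[0,0,0],"fingers":50}
    - {"offset":[0,0,2],"angular":[0,0,0],"fingers":50}
    - {"offset":[0,0,2],"angular":[0,0,0],"fingers":50}

```text
clock: 6.7
eef_pos: [0.5778, 0.394, -0.0044]
orientation: [-0.0, 0.924, 0.383, 0.001]
wrist_force: [-2.5, -1.1, 11.5]
gripper_width: 0.0574
grip_force: 46.9
```

```bash
python3 -c "
from m import *
im,d,p=snap('wrist')
cv2.imwrite('pics/w3.png',cv2.resize(im[180:380,130:430],None,fx=2,fy=2)[:,:,::-1]);blobs(im,d,p)"
```

```text
copper [287.  282.9] [129.5 137.4] w [0.5785 0.3949] r 0.0297 depthz 0.0062
```

View pics/w3.png

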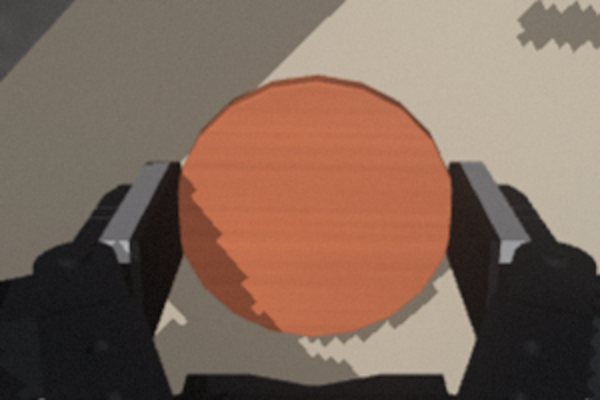

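```bash
python3 -c "
from m import *
st();rel((.545,-.095,.14),np.pi/4)"
```

```text
6.75 [ 0.5778  0.394  -0.0044] [-1.000e-04  9.238e-01  3.830e-01  1.200e-03] F [-2.4 -1.6 11.1] w 0.0578 g 46.942190474474046
offset [-368.8  322.4 -145. ] ang [ 0.001 -0.002  0.001] dist 511.0
```

Call:
step_arm:
  steps:
    - {"offset":[0,0,-40],"angular":[0,0,0],"fingers":50}
    - {"offset":[0,0,-80],"angular":[0,0,0],"fingers":50}
    - {"offset":[-40,35,-110],"angular":[0,0,0],"fingers":50}
    - {"offset":[-70,61,-140],"angular":[0,0,0],"fingers":50}
    - {"offset":[-108,94,-148],"angular":[0,0,0],"fingers":50}
    - {"offset":[-146,127,-148],"angular":[0,0,0],"fingers":50}
    - {"offset":[-184,160,-148],"angular":[0,0,0],"fingers":50}
    - {"offset":[-214,187,-148],"angular":[0,0,0],"fingers":50}
  grip_force: 60

```text
clock: 7.55
eef_pos: [0.5571, 0.1094, 0.1404]
orientation: [0.0, 0.924, 0.383, 0.0]
wrist_force: [1.0, -0.4, -1.6]
gripper_width: 0.0567
grip_force: 64.2
```

Call:
step_arm:
  steps:
    - {"offset":[-38,34,0],"angular":[0,0,0],"fingers":50}
    - {"offset":[-76,67,0],"angular":[0,0,0],"fingers":50}
    - {"offset":[-114,101,0],"angular":[0,0,0],"fingers":50}
    - {"offset":[-140,124,0],"angular":[0,0,0],"fingers":50}
    - {"offset":[-155,135,0],"angular":[0,0,0],"fingers":50}
    - {"offset":[-155,135,0],"angular":[0,0,0],"fingers":50}
    - {"offset":[-155,135,0],"angular":[0,0,0],"fingers":50}
    - {"offset":[-155,135,0],"angular":[0,0,0],"fingers":50}

```text
clock: 8.35
eef_pos: [0.5435, -0.0928, 0.1401]
orientation: [-0.0, 0.924, 0.383, -0.0]
wrist_force: [-1.3, -0.1, -1.0]
gripper_width: 0.0568
grip_force: 64.2
```

```bash
python3 -c "
from m import *
st()
im,d,p=snap('wrist','w4.png');blobs(im,d,p)
print(p['tvec'],p['rvec'])
rel((.6095,-.0302,.05),np.pi/4)"
```

```text
8.35 [ 0.5435 -0.0928  0.1401] [-4.000e-04  9.236e-01  3.834e-01 -1.000e-04] F [-1.3 -0.1 -1. ] w 0.0568 g 64.18078422546387
green [431.4 257.9] [61.1 69.7] w [ 0.5996 -0.2115] r 0.029 depthz 0.0111
copper [550.9 352.8] [17.3 27.6] w [ 0.6199 -0.3699] r 0.0109 depthz 0.0115
copper [287.  282.5] [129.1 135.5] w [ 0.4943 -0.1419] r 0.0615 depthz 0.1501
[-0.45029554  0.29600421  0.37412633] [-2.67303018  1.10387704  0.14855286]
offset [90.7  2.6 90.2] ang [-0.001 -0.     0.002] dist 128.0
```

View pics/w4.png

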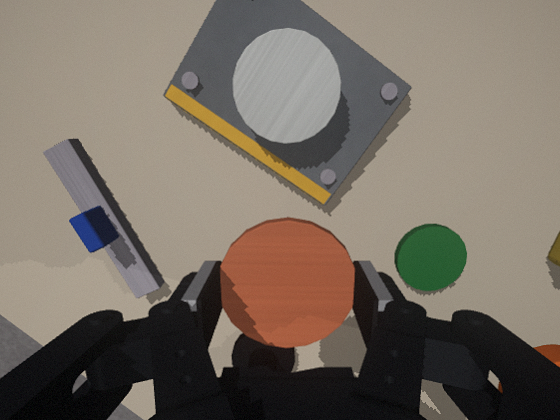

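```bash
python3 -c "
from m import *
p=camera_params('wrist');im=cv2.imread('pics/w4.png')
m=cv2.inRange(cv2.cvtColor(im,cv2.COLOR_BGR2HSV),(0,0,135),(180,45,255));m[150:]=0;m[:,:225]=0;m[:,350:]=0
c=max(cv2.findContours(m,0,1)[0],key=cv2.contourArea);e=cv2.fitEllipse(c);print(e)
w=world(p,None,e[0],.037)[0];print(w)
print('disc tcp-plane',world(p,None,(287,282.5),.149))
rel((w[0],w[1],.06),np.pi/4)"
```

```text
((286.2412109375, 85.07991027832031), (106.78938293457031, 113.57454681396484), 0.2778216600418091)
[ 0.60768951 -0.02716261  0.037     ]
disc tcp-plane [[ 0.54390046 -0.09204643  0.149     ]]
offset [91.6 -0.8 80.2] ang [-0.001 -0.     0.002] dist 122.0
```

Call:
step_arm:
  steps:
    - {"offset":[45,0,0],"angular":[0,0,0],"fingers":50}
    - {"offset":[80,-0.5,10],"angular":[0,0,0],"fingers":50}
    - {"offset":[91,-0.5,45],"angular":[0,0,0],"fingers":50}
    - {"offset":[91,-0.5,80],"angular":[0,0,0],"fingers":50}
    - {"offset":[91,-0.5,95],"angular":[0,0,0],"fingers":50}
    - {"offset":[91,-0.5,101],"angular":[0,0,0],"fingers":50}
    - {"offset":[91,-0.5,104],"angular":[0,0,0],"fingers":50}
    - {"offset":[91,-0.5,104],"angular":[0,0,0],"fingers":50}

```text
clock: 9.2
eef_pos: [0.6087, -0.0295, 0.0376]
orientation: [0.001, 0.924, 0.383, 0.001]
wrist_force: [-0.0, 1.2, -1.4]
gripper_width: 0.0567
grip_force: 64.3
```

```bash
python3 -c "
from m import *
s=st();rel((.6073,-.0278,.0336),np.pi/4)
im,d,p=snap('wrist');m=cv2.inRange(cv2.cvtColor(im,cv2.COLOR_RGB2HSV),(0,90,90),(12,255,255))
c=max(cv2.findContours(m,0,1)[0],key=cv2.contourArea);e=cv2.fitEllipse(c);print(e,world(p,None,e[0],s['eef_pos'][2]+.0104),world(p,d,e[0]))
"
```

```text
9.2 [ 0.6087 -0.0295  0.0376] [6.000e-04 9.238e-01 3.828e-01 1.000e-03] F [-0.   1.2 -1.4] w 0.0567 g 64.2641294002533
offset [ 0.2 -2.2  4. ] ang [ 0.002 -0.001  0.   ] dist 5.0
((287.06011962890625, 282.6769104003906), (128.98951721191406, 135.5247802734375), 95.06867218017578) [[ 0.60942507 -0.02842399  0.04799439]] [[ 0.60934863 -0.02850138  0.04777208]]
```

Call:
step_arm:
  steps:
    - {"offset":[0,-1,1],"angular":[0,0,0],"fingers":50}
    - {"offset":[0,-1,2],"angular":[0,0,0],"fingers":50}
    - {"offset":[0,-1,3],"angular":[0,0,0],"fingers":50}
    - {"offset":[0,-1,3.7],"angular":[0,0,0],"fingers":50}
    - {"offset":[0,-1,3.7],"angular":[0,0,0],"fingers":50}
    - {"offset":[0,-1,3.7],"angular":[0,0,0],"fingers":50}
    - {"offset":[0,-1,3.7],"angular":[0,0,0],"fingers":50}
    - {"offset":[0,-1,3.7],"angular":[0,0,0],"fingers":50}

```text
clock: 10.05
eef_pos: [0.6071, -0.0286, 0.0329]
orientation: [0.0, 0.924, 0.383, 0.0]
wrist_force: [-0.7, -1.0, 2.0]
gripper_width: 0.0566
grip_force: 66.2
```

Call:
step_arm:
  steps:
    - {"offset":[0,0,0],"angular":[0,0,0],"fingers":62}
    - {"offset":[0,0,0],"angular":[0,0,0],"fingers":66}
    - {"offset":[0,0,0],"angular":[0,0,0],"fingers":72}
    - {"offset":[0,0,0],"angular":[0,0,0],"fingers":76}
    - {"offset":[0,0,-20],"angular":[0,0,0],"fingers":80}
    - {"offset":[0,0,-60],"angular":[0,0,0],"fingers":80}
    - {"offset":[-35,0,-90],"angular":[0,0,0],"fingers":80}
    - {"offset":[-70,0,-107],"angular":[0,0,0],"fingers":80}

```text
clock: 10.85
eef_pos: [0.5593, -0.0785, 0.143]
orientation: [0.002, 0.923, 0.384, 0.002]
wrist_force: [0.2, -1.8, -0.3]
gripper_width: 0.0797
grip_force: 0.0
```

```bash
cat >> m.py <<'E'
def ell(p,im,lo,hi,z,box=None):
    m=cv2.inRange(cv2.cvtColor(im,cv2.COLOR_RGB2HSV),lo,hi)
    if box: k=np.zeros_like(m);k[box[1]:box[3],box[0]:box[2]]=255;m&=k
    c=max(cv2.findContours(m,0,1)[0],key=cv2.contourArea);e=cv2.fitEllipse(c)
    print(np.round(e[0],1),np.round(e[1],1),np.round(world(p,None,e[0],z)[0],4))
E
python3 -c "
from m import *
st();im,d,p=snap('wrist','w5.png');blobs(im,d,p);ell(p,im,(0,90,90),(12,255,255),.043,(100,0,400,260))
im,d,p=snap('top');blobs(im,d,p)
# next green at wrist (.5996,-.2115)
rel((.560,-.251,.12),np.pi/4)
"
```

```text
10.85 [ 0.5593 -0.0785  0.143 ] [0.0019 0.9234 0.3839 0.0022] F [ 0.2 -1.8 -0.3] w 0.0797 g 0.0
green [432.6 274.1] [35.4 63.4] w [ 0.6076 -0.2124] r 0.0219 depthz 0.01
copper [284.2 125.1] [84.6 87.8] w [ 0.6044 -0.0308] r 0.0336 depthz 0.0426
[284.2 125.1] [84.6 87.9] [ 0.6044 -0.0308  0.043 ]
green [423.6 283.8] [22.2 23.7] w [ 0.4154 -0.3313] r 0.0265 depthz 0.011
green [143. 272.] [22.2 22.4] w [0.4547 0.321 ] r 0.0264 depthz 0.0112
copper [152.7 149.8] [ 7.7 48.6] w [0.7472 0.3016] r 0.029 depthz 0.027
offset [-118.5  122.3   23.4] ang [ 0.005 -0.001 -0.002] dist 172.0
```

```bash
python3 -c "
from m import *
s=st();im,d,p=snap('wrist');ell(p,im,(0,90,90),(12,255,255),.043,(100,0,400,260))
cv2.imwrite('pics/w6.png',cv2.resize(im[40:260,180:400],None,fx=2.6,fy=2.6)[:,:,::-1])
ell(p,im,(0,0,110),(180,255,255),.037,(205,50,365,195))
rel((.560,-.251,.12),np.pi/4)"
```

```text
10.95 [ 0.5576 -0.0807  0.143 ] [0.0021 0.9243 0.3815 0.0016] F [-0.1  0.1 -0.1] w 0.0801 g 0.0
[283.  115.4] [85.6 89.3] [ 0.6069 -0.0282  0.043 ]
[281.8 111. ] [101.1 104.8] [ 0.6085 -0.0254  0.037 ]
offset [-119.7  123.2   21.5] ang [ 0.003 -0.002 -0.002] dist 173.0
```

View pics/w6.png

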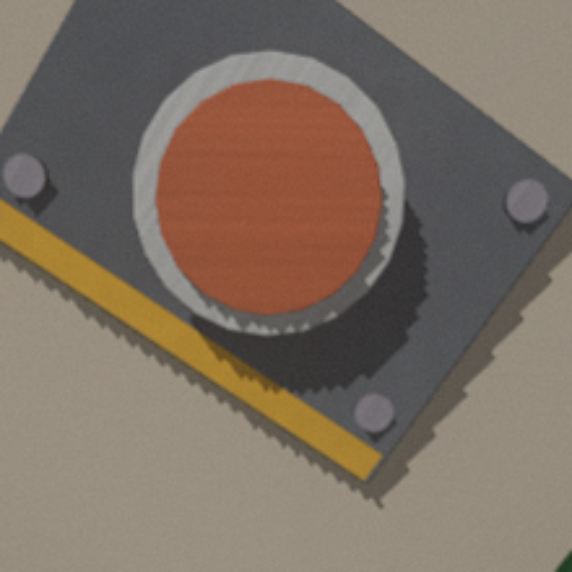

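Call:
step_arm:
  steps:
    - {"offset":[-21,41,0],"angular":[0,0,0],"fingers":76}
    - {"offset":[-42,82,0],"angular":[0,0,0],"fingers":76}
    - {"offset":[-59,116,20],"angular":[0,0,0],"fingers":76}
    - {"offset":[-63,122,60],"angular":[0,0,0],"fingers":76}
    - {"offset":[-63,122,95],"angular":[0,0,0],"fingers":76}
    - {"offset":[-63,122,115],"angular":[0,0,0],"fingers":76}
    - {"offset":[-63,122,118],"angular":[0,0,0],"fingers":76}
    - {"offset":[-63,122,118],"angular":[0,0,0],"fingers":76}

```text
clock: 11.8
eef_pos: [0.5989, -0.2077, 0.02]
orientation: [-0.001, 0.924, 0.383, -0.001]
wrist_force: [0.8, 0.6, 0.7]
gripper_width: 0.0759
grip_force: 0.0
```

```bash
python3 -c "
from m import *
s=st();im,d,p=snap('wrist');blobs(im,d,p);s=st()
rel((.5996,-.2115,-.003),np.pi/4)"
```

```text
11.8 [ 0.5989 -0.2077  0.02  ] [-1.100e-03  9.237e-01  3.831e-01 -8.000e-04] F [0.8 0.6 0.7] w 0.0759 g 0.0
green [295.3 269.3] [112. 120.] w [ 0.6003 -0.2115] r 0.0292 depthz 0.0103
11.85 [ 0.6    -0.2084  0.0217] [1.000e-04 9.237e-01 3.832e-01 2.000e-04] F [-0.  -0.6  0.1] w 0.0762 g 0.0
offset [-2.5  1.9 24.7] ang [ 0.    -0.     0.001] dist 25.0
```

Call:
step_arm:
  steps:
    - {"offset":[-2,2.4,8],"angular":[0,0,0],"fingers":76}
    - {"offset":[-2,2.4,16],"angular":[0,0,0],"fingers":72}
    - {"offset":[-2,2.4,22],"angular":[0,0,0],"fingers":68}
    - {"offset":[-2,2.4,24],"angular":[0,0,0],"fingers":65}
    - {"offset":[-2,2.4,24],"angular":[0,0,0],"fingers":50}
    - {"offset":[-2,2.4,24],"angular":[0,0,0],"fingers":50}
    - {"offset":[-2,2.4,24],"angular":[0,0,0],"fingers":50}
    - {"offset":[-2,2.4,24],"angular":[0,0,0],"fingers":50}

```text
clock: 12.65
eef_pos: [0.5994, -0.2118, -0.0025]
orientation: [-0.0, 0.924, 0.383, -0.0]
wrist_force: [0.2, -0.3, -1.0]
gripper_width: 0.0577
grip_force: 46.7
```

```bash
python3 -c "
from m import *
s=st();im,d,p=snap('wrist');blobs(im,d,p);s=st()
rel((.608,-.027,.12),np.pi/4)"
```

```text
12.65 [ 0.5994 -0.2118 -0.0025] [-1.000e-04  9.238e-01  3.828e-01 -1.000e-04] F [ 0.2 -0.3 -1. ] w 0.0577 g 46.71949088573456
green [287.1 285.2] [128.1 138.8] w [ 0.6001 -0.2109] r 0.0292 depthz 0.0111
12.7 [ 0.5994 -0.2118 -0.0025] [-1.000e-04  9.238e-01  3.829e-01 -1.000e-04] F [ 0.3 -0.3 -1.3] w 0.058 g 46.71924412250519
offset [ 136.8 -124.6 -122.5] ang [-0.  0.  0.] dist 222.0
```

Call:
step_arm:
  steps:
    - {"offset":[0,0,-45],"angular":[0,0,0],"fingers":50}
    - {"offset":[10,-10,-85],"angular":[0,0,0],"fingers":50}
    - {"offset":[45,-41,-85],"angular":[0,0,0],"fingers":50}
    - {"offset":[80,-74,-85],"angular":[0,0,0],"fingers":50}
    - {"offset":[115,-106,-85],"angular":[0,0,0],"fingers":50}
    - {"offset":[135.5,-124.5,-75],"angular":[0,0,0],"fingers":50}
    - {"offset":[135.5,-124.5,-60],"angular":[0,0,0],"fingers":50}
    - {"offset":[135.5,-124.5,-50],"angular":[0,0,0],"fingers":50}
  grip_force: 60

```text
clock: 13.5
eef_pos: [0.6065, -0.0274, 0.0463]
orientation: [-0.0, 0.923, 0.384, -0.001]
wrist_force: [-0.6, -0.8, -0.9]
gripper_width: 0.0571
grip_force: 65.1
```

```bash
cat >> m.py <<'E'
def held(lo,hi,dz):
    s=st();im,d,p=snap('wrist');s=st();ell(p,im,lo,hi,s['eef_pos'][2]+dz,(150,180,430,380))
G=((55,120,40),(80,255,255))
E
python3 -c "
from m import *
held(*G,.0125)"
```

```text
13.5 [ 0.6065 -0.0274  0.0463] [-2.000e-04  9.234e-01  3.837e-01 -7.000e-04] F [-0.6 -0.8 -0.9] w 0.0571 g 65.09803175926208
13.55 [ 0.6052 -0.0281  0.0445] [-0.001   0.9237  0.383  -0.0021] F [-0.1  0.5 -1.8] w 0.0574 g 65.09584665298462
[287.1 283.2] [132.4 138.1] [ 0.6072 -0.0265  0.057 ]
```

Call:
step_arm:
  steps:
    - {"offset":[0,0,3],"angular":[0,0,0],"fingers":50}
    - {"offset":[0,0,6],"angular":[0,0,0],"fingers":50}
    - {"offset":[0,0,6.5],"angular":[0,0,0],"fingers":50}
    - {"offset":[0,0,6.5],"angular":[0,0,0],"fingers":62}
    - {"offset":[0,0,6.5],"angular":[0,0,0],"fingers":68}
    - {"offset":[0,0,6.5],"angular":[0,0,0],"fingers":74}
    - {"offset":[0,0,-15],"angular":[0,0,0],"fingers":80}
    - {"offset":[0,0,-60],"angular":[0,0,0],"fingers":80}

```text
clock: 14.35
eef_pos: [0.6033, -0.0273, 0.1038]
orientation: [-0.003, 0.924, 0.383, -0.004]
wrist_force: [0.9, -1.2, -1.1]
gripper_width: 0.08
grip_force: 0.0
```

```bash
python3 -c "
from m import *
st();get_image('top');get_image('top');st();im,d,p=snap('wrist');blobs(im,d,p);
ell(p,im,*G,.053,(150,100,430,330));
ell(p,im,(0,90,90),(12,255,255),.043,(100,0,430,330))
rel((.4152-.002,-.3315+.0025,.12),np.pi/4)
rel((.4152-.002,-.3315+.0025,.12),-np.pi/4)"
```

```text
14.35 [ 0.6033 -0.0273  0.1038] [-0.0028  0.9238  0.3828 -0.0043] F [ 0.9 -1.2 -1.1] w 0.08 g 0.0
14.45 [ 0.6126 -0.0289  0.1149] [0.0038 0.9237 0.383  0.0058] F [ 0.6 -0.2  0.7] w 0.0798 g 0.0
green [280.  237.8] [89.3 91.2] w [ 0.5976 -0.0378] r 0.0354 depthz 0.053
copper [414.1  27.5] [14.3 69.7] w [0.7653 0.0019] r 0.0136 depthz 0.0152
[280.  237.7] [89.4 91.2] [ 0.608 -0.028  0.053]
[408.7  26.7] [  4.4 100.3] [0.7474 0.0069 0.043 ]
offset [-352.2   72.5   -9. ] ang [ 0.008 -0.005  0.001] dist 360.0
offset [-352.2   72.5   -9. ] ang [ 0.002 -0.011  1.571] dist 360.0
```

Call:
step_arm:
  steps:
    - {"offset":[-45,10,0],"angular":[0,0,0],"fingers":76}
    - {"offset":[-94,21,0],"angular":[0,0,0],"fingers":76}
    - {"offset":[-142,31,0],"angular":[0,0,0],"fingers":76}
    - {"offset":[-190,42,0],"angular":[0,0,0],"fingers":76}
    - {"offset":[-238,53,0],"angular":[0,0,0],"fingers":76}
    - {"offset":[-286,63,0],"angular":[0,0,0],"fingers":76}
    - {"offset":[-330,73,0],"angular":[0,0,0],"fingers":76}
    - {"offset":[-349,77,20],"angular":[0,0,0],"fingers":76}

```text
clock: 15.3
eef_pos: [0.4147, -0.3343, 0.0898]
orientation: [0.003, 0.924, 0.381, 0.001]
wrist_force: [0.1, 0.4, 0.0]
gripper_width: 0.0762
grip_force: 0.0
```

Call:
step_arm:
  steps:
    - {"offset":[0,0,20],"angular":[0,0,0],"fingers":76}
    - {"offset":[0,0,45],"angular":[0,0,0],"fingers":76}
    - {"offset":[0,0,60],"angular":[0,0,0],"fingers":76}
    - {"offset":[0,0,64],"angular":[0,0,0],"fingers":76}
    - {"offset":[0,0,65],"angular":[0,0,0],"fingers":76}
    - {"offset":[0,0,65],"angular":[0,0,0],"fingers":76}
    - {"offset":[0,0,65],"angular":[0,0,0],"fingers":76}
    - {"offset":[0,0,65],"angular":[0,0,0],"fingers":76}

```text
clock: 16.1
eef_pos: [0.4157, -0.3299, 0.0236]
orientation: [0.001, 0.924, 0.383, 0.0]
wrist_force: [-0.1, 0.2, 0.4]
gripper_width: 0.076
grip_force: 0.0
```

```bash
python3 -c "
from m import *
s=st();im,d,p=snap('wrist');blobs(im,d,p);s=st()
rel((.4132,-.329,-.0025),np.pi/4)"
```

```text
16.1 [ 0.4157 -0.3299  0.0236] [1.000e-03 9.238e-01 3.829e-01 3.000e-04] F [-0.1  0.2  0.4] w 0.076 g 0.0
green [283.5 265.7] [109.6 116.9] w [ 0.4134 -0.3295] r 0.029 depthz 0.0108
16.15 [ 0.4156 -0.3298  0.0235] [8.000e-04 9.238e-01 3.830e-01 3.000e-04] F [ 0.3 -0.6  0.5] w 0.0762 g 0.0
offset [-1.1 -2.3 26. ] ang [0.002 0.    0.001] dist 26.0
```

Call:
step_arm:
  steps:
    - {"offset":[-1.3,-1.8,10],"angular":[0,0,0],"fingers":76}
    - {"offset":[-1.3,-1.8,18],"angular":[0,0,0],"fingers":72}
    - {"offset":[-1.3,-1.8,23],"angular":[0,0,0],"fingers":68}
    - {"offset":[-1.3,-1.8,26],"angular":[0,0,0],"fingers":65}
    - {"offset":[-1.3,-1.8,26],"angular":[0,0,0],"fingers":50}
    - {"offset":[-1.3,-1.8,26],"angular":[0,0,0],"fingers":50}
    - {"offset":[-1.3,-1.8,26],"angular":[0,0,0],"fingers":50}
    - {"offset":[-1.3,-1.8,26],"angular":[0,0,0],"fingers":50}

```text
clock: 16.95
eef_pos: [0.4128, -0.3289, -0.0034]
orientation: [-0.0, 0.924, 0.383, 0.0]
wrist_force: [-0.1, -0.4, -1.1]
gripper_width: 0.0576
grip_force: 63.8
```

```bash
python3 -c "
from m import *
s=st();im,d,p=snap('wrist');blobs(im,d,p);s=st()
rel((.6077,-.0272,.12),np.pi/4)"
```

```text
16.95 [ 0.4128 -0.3289 -0.0034] [-0.      0.9238  0.3829  0.    ] F [-0.1 -0.4 -1.1] w 0.0576 g 63.82234811782837
green [287. 289.] [128.7 139.5] w [ 0.4126 -0.3289] r 0.0293 depthz 0.0108
17.0 [ 0.4129 -0.329  -0.0034] [0.     0.9238 0.3829 0.    ] F [ 0.4  0.1 -0.9] w 0.0575 g 63.822702169418335
offset [ 351.2  -75.4 -123.4] ang [ 0. -0.  0.] dist 380.0
```

Call:
step_arm:
  steps:
    - {"offset":[0,0,-45],"angular":[0,0,0],"fingers":50}
    - {"offset":[20,-5,-85],"angular":[0,0,0],"fingers":50}
    - {"offset":[67,-14,-90],"angular":[0,0,0],"fingers":50}
    - {"offset":[115,-25,-90],"angular":[0,0,0],"fingers":50}
    - {"offset":[162,-35,-90],"angular":[0,0,0],"fingers":50}
    - {"offset":[210,-45,-90],"angular":[0,0,0],"fingers":50}
    - {"offset":[257,-55,-90],"angular":[0,0,0],"fingers":50}
    - {"offset":[303,-65,-90],"angular":[0,0,0],"fingers":50}

```text
clock: 17.8
eef_pos: [0.5819, -0.0668, 0.0868]
orientation: [0.0, 0.924, 0.383, 0.0]
wrist_force: [0.7, -1.2, 0.1]
gripper_width: 0.0573
grip_force: 64.3
```

Call:
step_arm:
  steps:
    - {"offset":[30,-6,0],"angular":[0,0,0],"fingers":50}
    - {"offset":[48,-10.4,5],"angular":[0,0,0],"fingers":50}
    - {"offset":[48,-10.4,15],"angular":[0,0,0],"fingers":50}
    - {"offset":[48,-10.4,25],"angular":[0,0,0],"fingers":50}
    - {"offset":[48,-10.4,30],"angular":[0,0,0],"fingers":50}
    - {"offset":[48,-10.4,30],"angular":[0,0,0],"fingers":50}
    - {"offset":[48,-10.4,30],"angular":[0,0,0],"fingers":50}
    - {"offset":[48,-10.4,30],"angular":[0,0,0],"fingers":50}

```text
clock: 18.6
eef_pos: [0.6078, -0.0283, 0.0571]
orientation: [0.0, 0.924, 0.382, 0.0]
wrist_force: [0.5, -0.1, -1.2]
gripper_width: 0.0577
grip_force: 64.3
```

```bash
python3 -c "
from m import *
held(*G,.0134)"
```

```text
18.6 [ 0.6078 -0.0283  0.0571] [3.000e-04 9.240e-01 3.823e-01 4.000e-04] F [ 0.5 -0.1 -1.2] w 0.0577 g 64.32843804359436
18.65 [ 0.608  -0.0281  0.0573] [3.000e-04 9.240e-01 3.824e-01 5.000e-04] F [ 0.2 -1.  -0.3] w 0.0572 g 64.32832360267639
[287.2 282.8] [138.3 144.3] [ 0.6097 -0.0262  0.0707]
```

```bash
python3 -c "
from m import *
s=st();im,d,p=snap('wrist')
for uv in [(287,283),(287,240),(287,325),(245,283),(330,283),(240,260),(334,305)]: print(uv,np.round(world(p,d,uv),4))
cv2.imwrite('pics/w7.png',cv2.resize(im[180:380,130:430],None,fx=2,fy=2)[:,:,::-1])"
```

```text
18.65 [ 0.608  -0.0281  0.0573] [3.000e-04 9.240e-01 3.824e-01 5.000e-04] F [ 0.2 -1.  -0.3] w 0.0572 g 64.32832360267639
(287, 283) [[ 0.6095 -0.0262  0.0704]]
(287, 240) [[ 0.6232 -0.0125  0.0718]]
(287, 325) [[ 0.5961 -0.0396  0.0717]]
(245, 283) [[ 0.5978 -0.0135  0.0718]]
(330, 283) [[ 0.6224 -0.0384  0.0713]]
(240, 260) [[ 0.6034 -0.0053  0.0708]]
(334, 305) [[ 0.6169 -0.0466  0.072 ]]
```

View pics/w7.png

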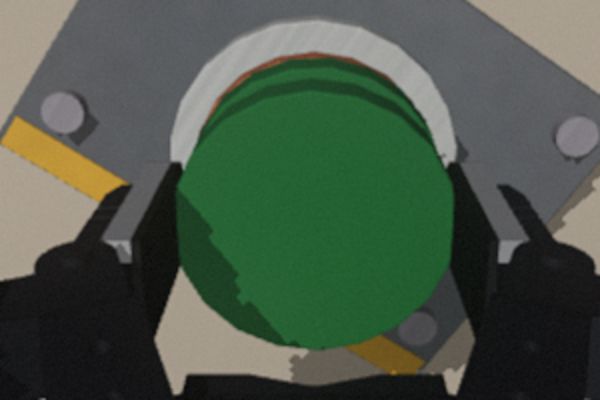

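The held disc is flat. The first green, the copper and the platen show concentrically behind it, so I'll place it.

Call:
step_arm:
  steps:
    - {"offset":[0.7,0,3],"angular":[0,0,0],"fingers":50}
    - {"offset":[0.7,0,6],"angular":[0,0,0],"fingers":50}
    - {"offset":[0.7,0,6.3],"angular":[0,0,0],"fingers":50}
    - {"offset":[0.7,0,6.3],"angular":[0,0,0],"fingers":62}
    - {"offset":[0.7,0,6.3],"angular":[0,0,0],"fingers":68}
    - {"offset":[0.7,0,6.3],"angular":[0,0,0],"fingers":74}
    - {"offset":[0.7,0,-15],"angular":[0,0,0],"fingers":80}
    - {"offset":[0.7,0,-50],"angular":[0,0,0],"fingers":80}

```text
clock: 19.5
eef_pos: [0.6054, -0.0264, 0.1041]
orientation: [-0.002, 0.924, 0.383, -0.003]
wrist_force: [0.8, -0.9, 0.6]
gripper_width: 0.0801
grip_force: 0.0
```

```bash
python3 -c "
from m import *
st();get_image('top');get_image('top');get_image('top');st();im,d,p=snap('wrist')
ell(p,im,*G,.063,(150,100,430,330));
rel((.4526,.3235,.12),np.pi/4)"
```

```text
19.5 [ 0.6054 -0.0264  0.1041] [-0.0019  0.9238  0.3828 -0.003 ] F [ 0.8 -0.9  0.6] w 0.0801 g 0.0
19.65 [ 0.6109 -0.0274  0.1102] [0.002  0.9238 0.3829 0.0031] F [-0.2 -0.2 -1.2] w 0.0801 g 0.0
[281.8 243. ] [96.8 98.9] [ 0.608  -0.0262  0.063 ]
offset [ 137.3 -358.6  -12.6] ang [ 0.003 -0.002  0.   ] dist 384.0
```

Call:
step_arm:
  steps:
    - {"offset":[17,-45,0],"angular":[0,0,0],"fingers":76}
    - {"offset":[35,-91,0],"angular":[0,0,0],"fingers":76}
    - {"offset":[52,-136,0],"angular":[0,0,0],"fingers":76}
    - {"offset":[70,-182,0],"angular":[0,0,0],"fingers":76}
    - {"offset":[87,-227,0],"angular":[0,0,0],"fingers":76}
    - {"offset":[105,-272,0],"angular":[0,0,0],"fingers":76}
    - {"offset":[122,-317,0],"angular":[0,0,0],"fingers":76}
    - {"offset":[138,-358,0],"angular":[0,0,0],"fingers":76}

```text
clock: 20.5
eef_pos: [0.45, 0.325, 0.1051]
orientation: [0.0, 0.924, 0.383, -0.001]
wrist_force: [-0.1, 0.4, -0.7]
gripper_width: 0.0759
grip_force: 0.0
```

Call:
step_arm:
  steps:
    - {"offset":[0,0,20],"angular":[0,0,0],"fingers":76}
    - {"offset":[0,0,50],"angular":[0,0,0],"fingers":76}
    - {"offset":[0,0,75],"angular":[0,0,0],"fingers":76}
    - {"offset":[0,0,83],"angular":[0,0,0],"fingers":76}
    - {"offset":[0,0,85],"angular":[0,0,0],"fingers":76}
    - {"offset":[0,0,85],"angular":[0,0,0],"fingers":76}
    - {"offset":[0,0,85],"angular":[0,0,0],"fingers":76}
    - {"offset":[0,0,85],"angular":[0,0,0],"fingers":76}

```text
clock: 21.3
eef_pos: [0.4536, 0.3242, 0.023]
orientation: [-0.0, 0.924, 0.383, 0.001]
wrist_force: [-0.4, -0.1, 0.7]
gripper_width: 0.076
grip_force: 0.0
```

```bash
python3 -c "
from m import *
s=st();im,d,p=snap('wrist');blobs(im,d,p);s=st()
rel((.4526,.3235,-.003),np.pi/4)"
```

```text
21.3 [0.4536 0.3242 0.023 ] [-1.000e-04  9.238e-01  3.828e-01  1.400e-03] F [-0.4 -0.1  0.7] w 0.076 g 0.0
green [284. 263.] [110.7 118.2] w [0.4527 0.3256] r 0.0291 depthz 0.0109
21.35 [0.4534 0.3242 0.0229] [-1.000e-04  9.238e-01  3.828e-01  1.200e-03] F [-1.1  0.4 -0.3] w 0.0759 g 0.0
offset [-1.1 -0.1 25.9] ang [ 0.001 -0.002  0.   ] dist 26.0
```

Call:
step_arm:
  steps:
    - {"offset":[0.3,-1.3,10],"angular":[0,0,0],"fingers":76}
    - {"offset":[0.3,-1.3,18],"angular":[0,0,0],"fingers":72}
    - {"offset":[0.3,-1.3,23],"angular":[0,0,0],"fingers":68}
    - {"offset":[0.3,-1.3,25.5],"angular":[0,0,0],"fingers":65}
    - {"offset":[0.3,-1.3,25.5],"angular":[0,0,0],"fingers":50}
    - {"offset":[0.3,-1.3,25.5],"angular":[0,0,0],"fingers":50}
    - {"offset":[0.3,-1.3,25.5],"angular":[0,0,0],"fingers":50}
    - {"offset":[0.3,-1.3,25.5],"angular":[0,0,0],"fingers":50}

```text
clock: 22.15
eef_pos: [0.4516, 0.3248, -0.004]
orientation: [-0.0, 0.924, 0.383, -0.0]
wrist_force: [-0.4, -0.6, -0.7]
gripper_width: 0.0574
grip_force: 63.8
```

```bash
python3 -c "
from m import *
s=st();im,d,p=snap('wrist');blobs(im,d,p);s=st()
rel((.6077,-.0272,.12),np.pi/4)"
```

```text
22.15 [ 0.4516  0.3248 -0.004 ] [-0.000e+00  9.238e-01  3.828e-01 -1.000e-04] F [-0.4 -0.6 -0.7] w 0.0574 g 63.836331367492676
green [286.9 284.4] [130.1 140.8] w [0.4529 0.3266] r 0.0292 depthz 0.0108
22.2 [ 0.4516  0.3249 -0.004 ] [-0.000e+00  9.238e-01  3.829e-01 -1.000e-04] F [ 0.3  0.8 -0.3] w 0.0571 g 63.83662819862366
offset [-138.7  359.3 -124. ] ang [-0.  0.  0.] dist 405.0
```

Call:
step_arm:
  steps:
    - {"offset":[0,0,-45],"angular":[0,0,0],"fingers":50}
    - {"offset":[-8,20,-90],"angular":[0,0,0],"fingers":50}
    - {"offset":[-26,66,-105],"angular":[0,0,0],"fingers":50}
    - {"offset":[-44,112,-105],"angular":[0,0,0],"fingers":50}
    - {"offset":[-62,158,-105],"angular":[0,0,0],"fingers":50}
    - {"offset":[-80,204,-105],"angular":[0,0,0],"fingers":50}
    - {"offset":[-98,250,-105],"angular":[0,0,0],"fingers":50}
    - {"offset":[-116,296,-105],"angular":[0,0,0],"fingers":50}

```text
clock: 23.0
eef_pos: [0.5795, 0.0317, 0.1012]
orientation: [-0.0, 0.924, 0.383, 0.0]
wrist_force: [0.4, 0.4, -1.0]
gripper_width: 0.0571
grip_force: 64.2
```

Call:
step_arm:
  steps:
    - {"offset":[-18,45,0],"angular":[0,0,0],"fingers":50}
    - {"offset":[-24.5,63.5,5],"angular":[0,0,0],"fingers":50}
    - {"offset":[-24.5,63.5,18],"angular":[0,0,0],"fingers":50}
    - {"offset":[-24.5,63.5,29],"angular":[0,0,0],"fingers":50}
    - {"offset":[-24.5,63.5,35],"angular":[0,0,0],"fingers":50}
    - {"offset":[-24.5,63.5,35],"angular":[0,0,0],"fingers":50}
    - {"offset":[-24.5,63.5,35],"angular":[0,0,0],"fingers":50}
    - {"offset":[-24.5,63.5,35],"angular":[0,0,0],"fingers":50}

```text
clock: 23.8
eef_pos: [0.607, -0.0277, 0.0667]
orientation: [0.0, 0.924, 0.384, 0.0]
wrist_force: [0.4, -0.9, -0.4]
gripper_width: 0.0571
grip_force: 64.3
```

```bash
python3 -c "
from m import *
held(*G,.014)"
```

```text
23.8 [ 0.607  -0.0277  0.0667] [2.000e-04 9.235e-01 3.835e-01 4.000e-04] F [ 0.4 -0.9 -0.4] w 0.0571 g 64.25369024276733
23.85 [ 0.6072 -0.028   0.0669] [3.000e-04 9.236e-01 3.833e-01 6.000e-04] F [ 0.2  0.4 -1.1] w 0.0575 g 64.25418019294739
[287.4 278.5] [139.  145.1] [ 0.6105 -0.0242  0.0809]
```

Call:
step_arm:
  steps:
    - {"offset":[-1,0,3],"angular":[0,0,0],"fingers":50}
    - {"offset":[-1,0,6],"angular":[0,0,0],"fingers":50}
    - {"offset":[-1,0,6.3],"angular":[0,0,0],"fingers":50}
    - {"offset":[-1,0,6.3],"angular":[0,0,0],"fingers":62}
    - {"offset":[-1,0,6.3],"angular":[0,0,0],"fingers":68}
    - {"offset":[-1,0,6.3],"angular":[0,0,0],"fingers":74}
    - {"offset":[-1,0,-15],"angular":[0,0,0],"fingers":80}
    - {"offset":[-1,0,-50],"angular":[0,0,0],"fingers":80}

```text
clock: 24.65
eef_pos: [0.6033, -0.0289, 0.1136]
orientation: [-0.002, 0.924, 0.383, -0.003]
wrist_force: [0.7, 0.4, 0.6]
gripper_width: 0.0795
grip_force: 0.0
```

```bash
python3 -c "
from m import *
st();get_image('wrist');get_image('wrist');get_image('wrist');st();im,d,p=snap('wrist')
ell(p,im,*G,.073,(150,100,430,360))
im,d,p=snap('top','top1.png');blobs(im,d,p)
c=im[150:310,230:400]
cv2.imwrite('pics/top1c.png',cv2.resize(c,None,fx=3.7,fy=3.7,interpolation=2)[:,:,::-1])
rel((.4257,-.1767,.12),np.pi/4)"
```

```text
24.65 [ 0.6033 -0.0289  0.1136] [-0.002   0.9238  0.3828 -0.003 ] F [0.7 0.4 0.6] w 0.0795 g 0.0
24.8 [ 0.6088 -0.0298  0.1197] [0.002  0.9238 0.3829 0.0031] F [ 0.6  0.3 -0.5] w 0.0801 g 0.0
[281.8 238. ] [ 98.3 102.6] [ 0.6081 -0.0263  0.073 ]
copper [152.1 150.5] [ 7.9 47.3] w [0.7456 0.303 ] r 0.029 depthz 0.0277
offset [-231.6  -23.3   -3.8] ang [ 0. -0.  0.] dist 233.0
```

View pics/top1.png

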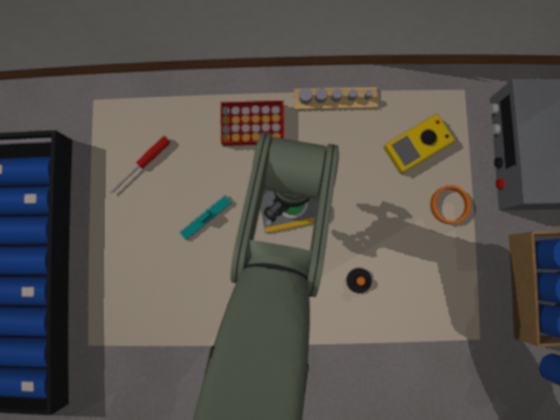

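Call:
step_arm:
  steps:
    - {"offset":[-45,-4,0],"angular":[0,0,0],"fingers":60}
    - {"offset":[-93,-9,0],"angular":[0,0,0],"fingers":60}
    - {"offset":[-140,-14,0],"angular":[0,0,0],"fingers":60}
    - {"offset":[-188,-18,0],"angular":[0,0,0],"fingers":60}
    - {"offset":[-225,-22,10],"angular":[0,0,0],"fingers":60}
    - {"offset":[-233.5,-22.5,40],"angular":[0,0,0],"fingers":60}
    - {"offset":[-233.5,-22.5,48],"angular":[0,0,0],"fingers":60}
    - {"offset":[-233.5,-22.5,48],"angular":[0,0,0],"fingers":60}

```text
clock: 25.7
eef_pos: [0.4231, -0.1772, 0.0659]
orientation: [-0.003, 0.924, 0.383, -0.002]
wrist_force: [-1.1, -0.2, 0.2]
gripper_width: 0.0601
grip_force: 0.0
```

```bash
python3 -c "
from m import *
get_image('wrist');get_image('wrist');s=st();im,d,p=snap('wrist')
ell(p,im,(8,150,120),(18,255,255),.034,(150,100,430,360))
cv2.imwrite('pics/w8.png',im[:,:,::-1])
rel((.4257,-.1767,.015),np.pi/4)"
```

```text
25.8 [ 0.4257 -0.1781  0.0681] [-2.000e-04  9.236e-01  3.833e-01  0.000e+00] F [ 0.8 -0.5  0.3] w 0.0598 g 0.0
[288.  252.6] [28. 30.] [ 0.4242 -0.1801  0.034 ]
offset [ 0.8 -1.6 53.7] ang [ 0.001 -0.     0.002] dist 54.0
```

View pics/w8.png

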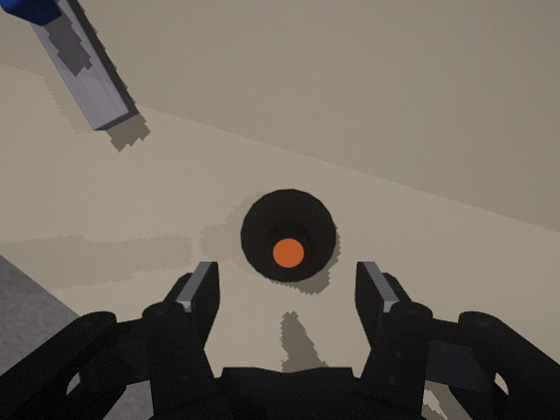

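The cap's dot is at (288,252), centred between the fingers. I'll descend on the knob.

Call:
step_arm:
  steps:
    - {"offset":[-2,0.3,15],"angular":[0,0,0],"fingers":55}
    - {"offset":[-2,0.3,32],"angular":[0,0,0],"fingers":50}
    - {"offset":[-2,0.3,44],"angular":[0,0,0],"fingers":46}
    - {"offset":[-2,0.3,49],"angular":[0,0,0],"fingers":42}
    - {"offset":[-2,0.3,51],"angular":[0,0,0],"fingers":36}
    - {"offset":[-2,0.3,51],"angular":[0,0,0],"fingers":15}
    - {"offset":[-2,0.3,51],"angular":[0,0,0],"fingers":15}
    - {"offset":[-2,0.3,51],"angular":[0,0,0],"fingers":15}

```text
clock: 26.65
eef_pos: [0.4242, -0.1805, 0.0176]
orientation: [0.0, 0.924, 0.383, 0.0]
wrist_force: [-0.7, 0.5, -0.5]
gripper_width: 0.0233
grip_force: 58.8
```

```bash
python3 -c "
from m import *
s=st();im,d,p=snap('wrist');s=st()
ell(p,im,(8,150,120),(18,255,255),.034,(150,100,430,360))
rel((.6077,-.0272,.12),np.pi/4)"
```

```text
26.65 [ 0.4242 -0.1805  0.0176] [5.000e-04 9.238e-01 3.829e-01 3.000e-04] F [-0.7  0.5 -0.5] w 0.0233 g 58.8251531124115
26.7 [ 0.4242 -0.1804  0.0176] [4.000e-04 9.238e-01 3.828e-01 3.000e-04] F [-0.5  0.3  0.2] w 0.0234 g 58.875834345817566
[287.9 291.2] [35.1 40.2] [ 0.4246 -0.1803  0.034 ]
offset [ 238.1   21.6 -102.3] ang [ 0.001 -0.     0.   ] dist 260.0
```

Call:
step_arm:
  steps:
    - {"offset":[0,0,-45],"angular":[0,0,0],"fingers":15}
    - {"offset":[0,0,-90],"angular":[0,0,0],"fingers":15}
    - {"offset":[35,3,-105],"angular":[0,0,0],"fingers":15}
    - {"offset":[82,7,-105],"angular":[0,0,0],"fingers":15}
    - {"offset":[130,12,-105],"angular":[0,0,0],"fingers":15}
    - {"offset":[177,16,-105],"angular":[0,0,0],"fingers":15}
    - {"offset":[220,20,-105],"angular":[0,0,0],"fingers":15}
    - {"offset":[238,21.4,-105],"angular":[0,0,0],"fingers":15}

```text
clock: 27.5
eef_pos: [0.6098, -0.0242, 0.1224]
orientation: [0.0, 0.923, 0.384, 0.001]
wrist_force: [-0.7, -0.4, -0.2]
gripper_width: 0.0239
grip_force: 59.1
```

Call:
step_arm:
  steps:
    - {"offset":[0,0,5],"angular":[0,0,0],"fingers":15}
    - {"offset":[0,0,15],"angular":[0,0,0],"fingers":15}
    - {"offset":[0,0,22],"angular":[0,0,0],"fingers":15}
    - {"offset":[0,0,26],"angular":[0,0,0],"fingers":15}
    - {"offset":[0,0,26],"angular":[0,0,0],"fingers":15}
    - {"offset":[0,0,26],"angular":[0,0,0],"fingers":15}
    - {"offset":[0,0,26],"angular":[0,0,0],"fingers":15}
    - {"offset":[0,0,26],"angular":[0,0,0],"fingers":15}

```text
clock: 28.3
eef_pos: [0.6075, -0.0272, 0.0967]
orientation: [0.0, 0.924, 0.383, 0.0]
wrist_force: [-0.8, 0.0, -0.3]
gripper_width: 0.024
grip_force: 59.1
```

```bash
python3 -c "
from m import *
s=st();im,d,p=snap('wrist');s=st()
ell(p,im,(8,150,120),(18,255,255),s['eef_pos'][2]+.0164,(150,100,430,360))
cv2.imwrite('pics/w9.png',cv2.resize(im[140:400,110:450],None,fx=2,fy=2)[:,:,::-1])
rel((.6077,-.0272,.0906),np.pi/4)"
```

```text
28.3 [ 0.6075 -0.0272  0.0967] [3.000e-04 9.239e-01 3.827e-01 5.000e-04] F [-0.8  0.  -0.3] w 0.024 g 59.065561294555664
28.35 [ 0.6075 -0.0271  0.0966] [2.000e-04 9.238e-01 3.828e-01 4.000e-04] F [-0.2 -0.7 -0.6] w 0.0237 g 59.06550586223602
[287.1 291.8] [37.5 40.4] [ 0.6075 -0.027   0.113 ]
offset [0.1 0.2 6. ] ang [ 0.001 -0.001  0.   ] dist 6.0
```

View pics/w9.png

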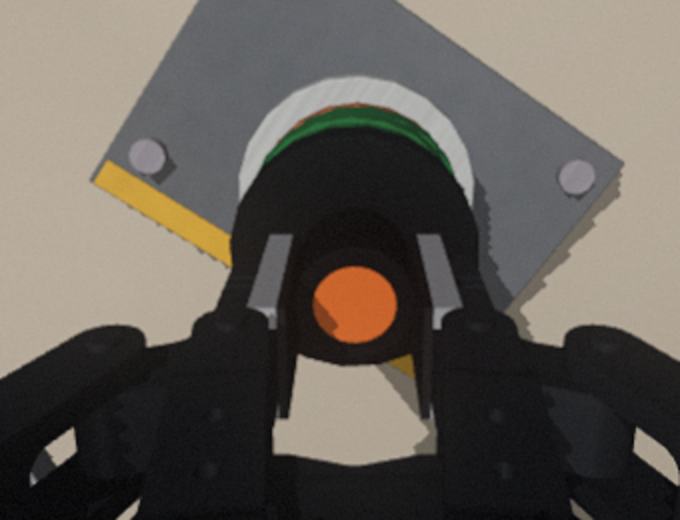

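Call:
step_arm:
  steps:
    - {"offset":[0,0,3],"angular":[0,0,0],"fingers":15}
    - {"offset":[0,0,6],"angular":[0,0,0],"fingers":15}
    - {"offset":[0,0,8],"angular":[0,0,0],"fingers":15}
    - {"offset":[0,0,10],"angular":[0,0,0],"fingers":15}
    - {"offset":[0,0,12],"angular":[0,0,0],"fingers":15}
    - {"offset":[0,0,13],"angular":[0,0,0],"fingers":15}
    - {"offset":[0,0,13],"angular":[0,0,0],"fingers":15}
    - {"offset":[0,0,13],"angular":[0,0,0],"fingers":15}

```text
clock: 29.15
eef_pos: [0.6075, -0.0269, 0.0845]
orientation: [0.0, 0.924, 0.383, 0.0]
wrist_force: [-2.8, 0.3, 7.9]
gripper_width: 0.0237
grip_force: 59.9
```

Call:
step_arm:
  steps:
    - {"offset":[0,0,1],"angular":[0,0,0],"fingers":15}
    - {"offset":[0,0,2],"angular":[0,0,0],"fingers":15}
    - {"offset":[0,0,3],"angular":[0,0,0],"fingers":15}
    - {"offset":[0,0,3],"angular":[0,0,0],"fingers":15}
    - {"offset":[0,0,3],"angular":[0,0,0],"fingers":15}
    - {"offset":[0,0,3],"angular":[0,0,0],"fingers":15}
    - {"offset":[0,0,3],"angular":[0,0,0],"fingers":15}
    - {"offset":[0,0,3],"angular":[0,0,0],"fingers":15}

```text
clock: 29.95
eef_pos: [0.6079, -0.0269, 0.0844]
orientation: [0.0, 0.924, 0.383, 0.0]
wrist_force: [-7.5, 0.9, 20.2]
gripper_width: 0.0235
grip_force: 61.2
```

At the stop: the force rose to 20 N with no further travel. Easing off and letting go.

Call:
step_arm:
  steps:
    - {"offset":[0,0,-4],"angular":[0,0,0],"fingers":15}
    - {"offset":[0,0,-8],"angular":[0,0,0],"fingers":15}
    - {"offset":[0,0,-9.7],"angular":[0,0,0],"fingers":15}
    - {"offset":[0,0,-9.7],"angular":[0,0,0],"fingers":15}
    - {"offset":[0,0,-9.7],"angular":[0,0,0],"fingers":28}
    - {"offset":[0,0,-9.7],"angular":[0,0,0],"fingers":36}
    - {"offset":[0,0,-9.7],"angular":[0,0,0],"fingers":44}
    - {"offset":[0,0,-15],"angular":[0,0,0],"fingers":50}

```text
clock: 30.75
eef_pos: [0.606, -0.0268, 0.0938]
orientation: [-0.001, 0.924, 0.383, -0.001]
wrist_force: [-0.2, -0.2, 0.0]
gripper_width: 0.0499
grip_force: 0.0
```

Call:
step_arm:
  steps:
    - {"offset":[0,0,-30],"angular":[0,0,0],"fingers":55}
    - {"offset":[0,0,-60],"angular":[0,0,0],"fingers":55}
    - {"offset":[-40,-5,-75],"angular":[0,0,0],"fingers":55}
    - {"offset":[-85,-12,-75],"angular":[0,0,0],"fingers":55}
    - {"offset":[-110,-18,-75],"angular":[0,0,0],"fingers":55}
    - {"offset":[-120,-20,-75],"angular":[0,0,0],"fingers":55}
    - {"offset":[-120,-20,-75],"angular":[0,0,0],"fingers":55}
    - {"offset":[-120,-20,-75],"angular":[0,0,0],"fingers":55}

```text
clock: 31.55
eef_pos: [0.5092, -0.0975, 0.1705]
orientation: [0.0, 0.924, 0.383, 0.001]
wrist_force: [-0.1, -0.2, 0.1]
gripper_width: 0.055
grip_force: 0.0
```

```bash
python3 -c "
from m import *
get_image('wrist');s=st();im,d,p=snap('wrist','w10.png');snap('top','top2.png')
ell(p,im,(8,150,120),(18,255,255),.107,(150,0,430,260))
h=cv2.cvtColor(im,cv2.COLOR_RGB2HSV);m=cv2.inRange(h,(105,120,50),(130,255,255))
for c in cv2.findContours(m,0,1)[0]:
  if cv2.contourArea(c)>150: print('blue',cv2.minAreaRect(c),np.round(world(p,d,cv2.minAreaRect(c)[0]),4))
"
```

```text
31.6 [ 0.5093 -0.0973  0.1703] [1.000e-04 9.237e-01 3.831e-01 5.000e-04] F [ 0.4 -0.1  0.2] w 0.0547 g 0.0
[323.4  22.3] [30.1 33.9] [ 0.6077 -0.0265  0.107 ]
blue ((128.20001220703125, 188.9000244140625), (36.671512603759766, 18.335756301879883), 63.43495178222656) [[0.429  0.0047 0.0401]]
```

View pics/w10.png

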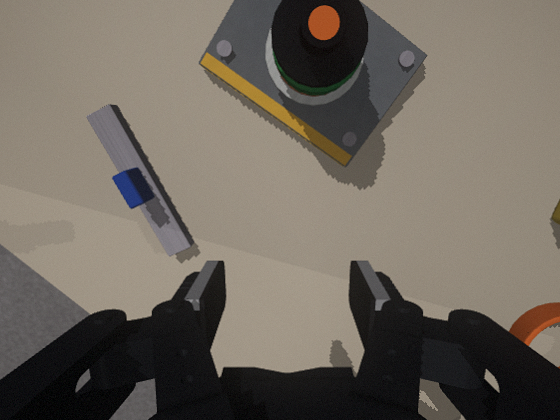

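```bash
python3 -c "
from m import *
p=camera_params('wrist')
im=cv2.imread('pics/w10.png')[:,:,::-1].copy()
c=im[90:270,70:215];cv2.imwrite('pics/w10c.png',cv2.resize(c,None,fx=3.3,fy=3.3,interpolation=2)[:,:,::-1])
h=cv2.cvtColor(im,cv2.COLOR_RGB2HSV);m=cv2.inRange(h,(18,140,80),(32,255,255));m[:,:190]=0;m[:,360:]=0;m[:40]=0
b=cv2.minAreaRect(max(cv2.findContours(m,0,1)[0],key=cv2.contourArea));print(b)
q=world(p,None,cv2.boxPoints(b),.014);print(np.round(q,4))
a=np.radians(10.65);ex=np.array([np.cos(a),np.sin(a)]);ey=np.array([-np.sin(a),np.cos(a)])
for w in q: print('fix frame',np.round((w[:2]-[.6077,-.0272])@np.c_[ex,ey],4))
"
```

```text
((275.3076171875, 108.58927154541016), (177.8594512939453, 12.653512001037598), 35.362464904785156)
[[ 0.5395  0.0342  0.014 ]
 [ 0.5495  0.0351  0.014 ]
 [ 0.5772 -0.1078  0.014 ]
 [ 0.5667 -0.1099  0.014 ]]
fix frame [-0.0556  0.0729]
fix frame [-0.0457  0.072 ]
fix frame [-0.0449 -0.0736]
fix frame [-0.0556 -0.0737]
```

View pics/w10c.png

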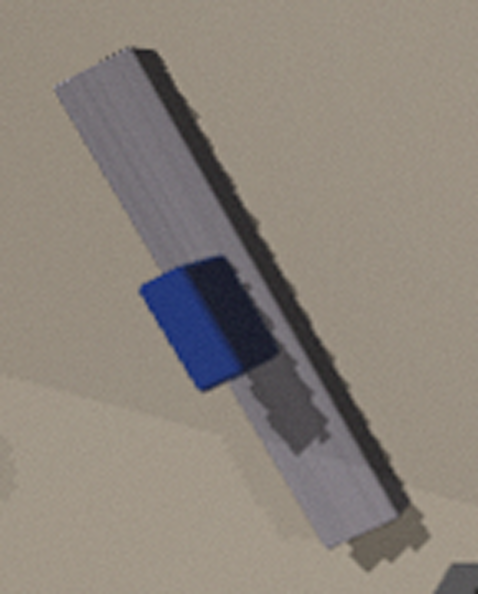

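The crop shows the bar's top face with corners at (57,90), (132,48), (402,515) and (330,548), and the blue grip top at (141,290), (188,266), (243,375) and (203,391). All are crop pixels.

```bash
python3 -c "
from m import *
p=camera_params('wrist')
f=lambda a:(np.array(a)+.5)/3.3-.5+[70,90]
q=world(p,None,f([(57,90),(132,48),(402,515),(330,548)]),.014)[:,:2];print(np.round(q,4),'c',np.round(q.mean(0),4))
g=world(p,None,f([(141,290),(188,266),(243,375),(203,391)]),.04)[:,:2];print(np.round(g,4),'g',np.round(g.mean(0),4))
v=(q[2]+q[3]-q[0]-q[1])/2;print(np.linalg.norm(v),'yaw',np.degrees(np.arctan2(v[1],v[0])))
c=q.mean(0)
a=np.radians(10.7);print('target',np.array([.6077,-.0272])-.068*np.array([np.cos(a),np.sin(a)]))
t=np.arctan2(v[1],v[0]);print('psi bar',t, t+np.pi)
rel((c[0],c[1],.09),t);rel((c[0],c[1],.09),t+np.pi)
print(monitor.get_state()['qpos'])
"
```

```text
[[ 0.4406  0.0729]
 [ 0.4624  0.0656]
 [ 0.416  -0.0648]
 [ 0.394  -0.0569]] c [0.4283 0.0042]
[[ 0.4271  0.0196]
 [ 0.4399  0.0151]
 [ 0.4281 -0.0114]
 [ 0.4178 -0.0069]] g [0.4282 0.0041]
0.1382028885980098 yaw -109.66620457624762
target [ 0.54088233 -0.03982533]
psi bar -1.9140363480211937 1.2275563055685994
offset [  14.6 -128.9   80.1] ang [-1.000e-03 -0.000e+00  2.701e+00] dist 152.0
offset [  14.6 -128.9   80.1] ang [ 0.    -0.    -0.441] dist 152.0
[-3.55841080e-01  1.46748806e-01  1.74452200e+00  3.34581355e-04
  1.24995451e+00  4.27957433e-01]
```

Call:
step_arm:
  steps:
    - {"offset":[4,-32,20],"angular":[0,0,0.145],"fingers":55}
    - {"offset":[7,-64,40],"angular":[0,0,0.29],"fingers":55}
    - {"offset":[11,-96,60],"angular":[0,0,0.435],"fingers":55}
    - {"offset":[14.5,-129,80],"angular":[0,0,0.58],"fingers":55}
    - {"offset":[14.5,-129,80],"angular":[0,0,0.725],"fingers":55}
    - {"offset":[14.5,-129,80],"angular":[0,0,0.87],"fingers":55}
    - {"offset":[14.5,-129,80],"angular":[0,0,1.015],"fingers":55}
    - {"offset":[14.5,-129,80],"angular":[0,0,1.128],"fingers":55}

```text
clock: 32.5
eef_pos: [0.4279, 0.0044, 0.0901]
orientation: [-0.0, 0.985, -0.172, 0.0]
wrist_force: [-0.2, -0.1, -0.3]
gripper_width: 0.055
grip_force: 0.0
```

```bash
python3 -c "
from m import *
get_image('top');get_image('top');s=st();im,d,p=snap('wrist','w11.png')
Rm=cv2.Rodrigues(np.array(p['rvec']))[0];print('cam',-Rm.T@np.array(p['tvec']).ravel())
rel((.4283,.0042,.02),-.343)
c=im[150:400,130:430];cv2.imwrite('pics/w11c.png',cv2.resize(c,None,fx=2,fy=2,interpolation=2)[:,:,::-1])
"
```

```text
32.6 [0.4278 0.0042 0.0901] [-1.000e-04  9.855e-01 -1.695e-01  1.000e-04] F [ 0.4  0.2 -0.2] w 0.0552 g 0.0
cam [ 0.49009915 -0.01806461  0.2328873 ]
offset [ 0.5 -0.2 70.1] ang [-0.    -0.     0.004] dist 70.0
```

View pics/w11c.png

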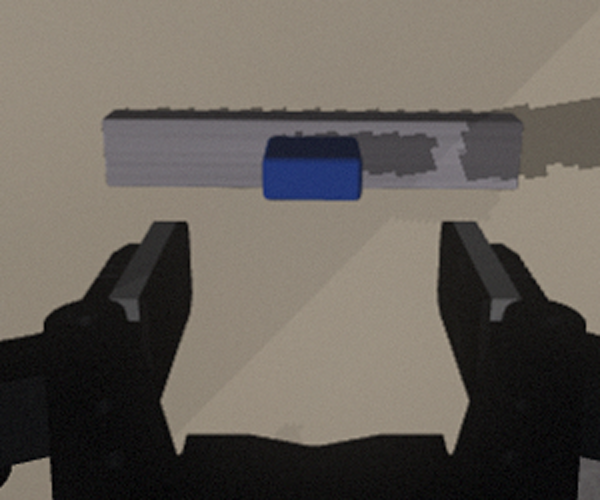

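Aligned: the grip is centred between the fingers. The wrist camera would hang over the stack when placing, so I'll make the half turn now to put it on the robot's side.

Call:
step_arm:
  steps:
    - {"offset":[0,0,0],"angular":[0,0,-0.145],"fingers":50}
    - {"offset":[0,0,0],"angular":[0,0,-0.29],"fingers":50}
    - {"offset":[0,0,0],"angular":[0,0,-0.435],"fingers":50}
    - {"offset":[0,0,0],"angular":[0,0,-0.58],"fingers":50}
    - {"offset":[0,0,0],"angular":[0,0,-0.725],"fingers":50}
    - {"offset":[0,0,0],"angular":[0,0,-0.87],"fingers":50}
    - {"offset":[0,0,0],"angular":[0,0,-1.015],"fingers":50}
    - {"offset":[0,0,0],"angular":[0,0,-1.16],"fingers":50}

```text
clock: 33.45
eef_pos: [0.4276, 0.0039, 0.0901]
orientation: [0.0, 0.916, 0.402, 0.0]
wrist_force: [0.7, -0.3, 0.1]
gripper_width: 0.0501
grip_force: 0.0
```

Call:
step_arm:
  steps:
    - {"offset":[0,0,0],"angular":[0,0,-0.145],"fingers":50}
    - {"offset":[0,0,0],"angular":[0,0,-0.29],"fingers":50}
    - {"offset":[0,0,0],"angular":[0,0,-0.435],"fingers":50}
    - {"offset":[0,0,0],"angular":[0,0,-0.58],"fingers":50}
    - {"offset":[0,0,0],"angular":[0,0,-0.725],"fingers":50}
    - {"offset":[0,0,0],"angular":[0,0,-0.87],"fingers":50}
    - {"offset":[0,0,0],"angular":[0,0,-1.015],"fingers":50}
    - {"offset":[0,0,0],"angular":[0,0,-1.16],"fingers":50}

```text
clock: 34.25
eef_pos: [0.4275, 0.0039, 0.0901]
orientation: [0.0, 0.546, 0.838, 0.0]
wrist_force: [0.1, -1.0, -0.3]
gripper_width: 0.05
grip_force: 0.0
```

Call:
step_arm:
  steps:
    - {"offset":[0,0,0],"angular":[0,0,-0.145],"fingers":50}
    - {"offset":[0,0,0],"angular":[0,0,-0.29],"fingers":50}
    - {"offset":[0,0,0],"angular":[0,0,-0.435],"fingers":50}
    - {"offset":[0,0,0],"angular":[0,0,-0.58],"fingers":50}
    - {"offset":[0,0,0],"angular":[0,0,-0.725],"fingers":50}
    - {"offset":[0,0,0],"angular":[0,0,-0.822],"fingers":50}
    - {"offset":[0,0,0],"angular":[0,0,-0.822],"fingers":50}
    - {"offset":[0,0,0],"angular":[0,0,-0.822],"fingers":50}

```text
clock: 35.05
eef_pos: [0.4274, 0.0038, 0.0901]
orientation: [-0.0, 0.17, 0.985, 0.0]
wrist_force: [0.9, -0.6, 0.2]
gripper_width: 0.0501
grip_force: 0.0
```

```bash
python3 -c "
from m import *
s=st();im,d,p=snap('wrist')
h=cv2.cvtColor(im,cv2.COLOR_RGB2HSV);m=cv2.inRange(h,(105,120,50),(130,255,255))
for c in cv2.findContours(m,0,1)[0]:
  if cv2.contourArea(c)>150: b=cv2.minAreaRect(c);print('blue',b);print(np.round(world(p,None,cv2.boxPoints(b),.04),4))
rel((.4283,.0042,.02),2.7986)"
```

```text
35.05 [0.4274 0.0038 0.0901] [-0.      0.1703  0.9854  0.    ] F [ 0.9 -0.6  0.2] w 0.0501 g 0.0
blue ((289.0, 234.0), (30.0, 48.0), 90.0)
[[ 0.4107 -0.004   0.04  ]
 [ 0.4201  0.0225  0.04  ]
 [ 0.4379  0.0166  0.04  ]
 [ 0.4282 -0.0106  0.04  ]]
offset [-0.7  0.7 70.1] ang [0.    0.    0.001] dist 70.0
```

Call:
step_arm:
  steps:
    - {"offset":[-0.5,0.5,30],"angular":[0,0,0],"fingers":48}
    - {"offset":[-0.5,0.5,52],"angular":[0,0,0],"fingers":46}
    - {"offset":[-0.5,0.5,64],"angular":[0,0,0],"fingers":46}
    - {"offset":[-0.5,0.5,69],"angular":[0,0,0],"fingers":46}
    - {"offset":[-0.5,0.5,70],"angular":[0,0,0],"fingers":20}
    - {"offset":[-0.5,0.5,70],"angular":[0,0,0],"fingers":20}
    - {"offset":[-0.5,0.5,70],"angular":[0,0,0],"fingers":20}
    - {"offset":[-0.5,0.5,70],"angular":[0,0,0],"fingers":20}
  grip_force: 70

```text
clock: 35.9
eef_pos: [0.4279, 0.004, 0.0204]
orientation: [0.0, 0.17, 0.985, -0.0]
wrist_force: [0.5, -0.6, -3.1]
gripper_width: 0.0283
grip_force: 69.2
```

```bash
python3 -c "
from m import *
s=st();a=np.radians(10.7);t=np.array([.6077,-.0272])-.085*np.array([np.cos(a),np.sin(a)]);print(t)
rel((t[0],t[1],.06),1.7576+np.pi/2)"
```

```text
35.9 [0.4279 0.004  0.0204] [ 2.000e-04  1.701e-01  9.854e-01 -0.000e+00] F [ 0.5 -0.6 -3.1] w 0.0283 g 69.1770887374878
[ 0.52417791 -0.04298166]
offset [-106.4  -12.   -39.5] ang [-0.     0.    -0.529] dist 114.0
```

Call:
step_arm:
  steps:
    - {"offset":[0,0,-20],"angular":[0,0,0],"fingers":20}
    - {"offset":[0,0,-40],"angular":[0,0,0],"fingers":20}
    - {"offset":[-30,-3,-40],"angular":[0,0,-0.14],"fingers":20}
    - {"offset":[-65,-7,-40],"angular":[0,0,-0.28],"fingers":20}
    - {"offset":[-95,-11,-40],"angular":[0,0,-0.42],"fingers":20}
    - {"offset":[-106.4,-12,-40],"angular":[0,0,-0.529],"fingers":20}
    - {"offset":[-106.4,-12,-40],"angular":[0,0,-0.529],"fingers":20}
    - {"offset":[-106.4,-12,-40],"angular":[0,0,-0.529],"fingers":20}

```text
clock: 36.7
eef_pos: [0.5229, -0.0426, 0.0596]
orientation: [-0.001, -0.092, 0.996, 0.0]
wrist_force: [-1.0, 0.4, -3.3]
gripper_width: 0.0285
grip_force: 70.0
```

```bash
python3 -c "
from m import *
s=st();im,d,p=snap('wrist');c=im[60:400,90:490];cv2.imwrite('pics/w12.png',cv2.resize(c,None,fx=1.5,fy=1.5)[:,:,::-1])
a=np.radians(10.7);t=np.array([.6077,-.0272])-.074*np.array([np.cos(a),np.sin(a)]);print(t)
rel((t[0],t[1],.0205),1.7576+np.pi/2)"
```

```text
36.7 [ 0.5229 -0.0426  0.0596] [-1.000e-03 -9.220e-02  9.957e-01  4.000e-04] F [-1.   0.4 -3.3] w 0.0285 g 70.04230856895447
[ 0.53498665 -0.04093933]
offset [-12.7  -1.   38.9] ang [ 0.001 -0.002 -0.001] dist 41.0
```

View pics/w12.png

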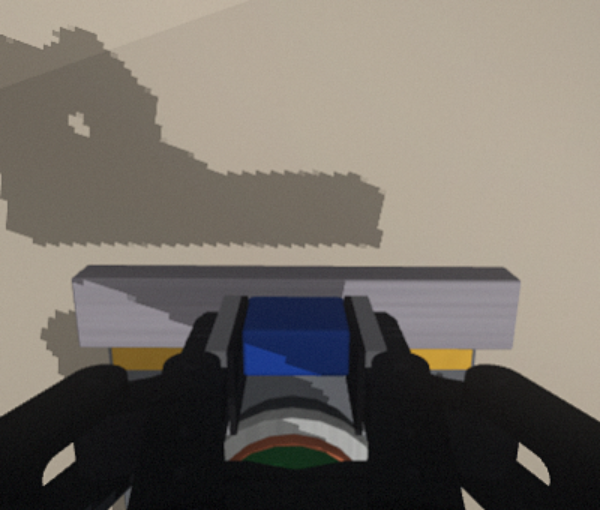

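The bar is held parallel to the yellow edge and midway along it. I'll lower it, then push it flush. I have now viewed 17 pictures, over the limit of 14, so I'll work from numbers only from here.

Call:
step_arm:
  steps:
    - {"offset":[0,-1,15],"angular":[0,0,0],"fingers":20}
    - {"offset":[0,-1,28],"angular":[0,0,0],"fingers":20}
    - {"offset":[0,-1,35],"angular":[0,0,0],"fingers":20}
    - {"offset":[0,-1,38.5],"angular":[0,0,0],"fingers":20}
    - {"offset":[-4,-1,38.5],"angular":[0,0,0],"fingers":20}
    - {"offset":[-8,-1,38.5],"angular":[0,0,0],"fingers":20}
    - {"offset":[-12,-1,38.5],"angular":[0,0,0],"fingers":20}
    - {"offset":[-14,-1,38.5],"angular":[0,0,0],"fingers":20}

```text
clock: 37.55
eef_pos: [0.5391, -0.0414, 0.0221]
orientation: [0.001, -0.093, 0.996, -0.0]
wrist_force: [0.2, -0.1, -3.1]
gripper_width: 0.0287
grip_force: 70.0
```

Call:
step_arm:
  steps:
    - {"offset":[-1,0,0],"angular":[0,0,0],"fingers":20}
    - {"offset":[-2,0,0],"angular":[0,0,0],"fingers":20}
    - {"offset":[-3,0,0],"angular":[0,0,0],"fingers":20}
    - {"offset":[-4,0,0],"angular":[0,0,0],"fingers":20}
    - {"offset":[-4,0,0],"angular":[0,0,0],"fingers":20}
    - {"offset":[-4,0,0],"angular":[0,0,0],"fingers":20}
    - {"offset":[-4,0,0],"angular":[0,0,0],"fingers":20}
    - {"offset":[-4,0,0],"angular":[0,0,0],"fingers":20}

```text
clock: 38.35
eef_pos: [0.5412, -0.0406, 0.0214]
orientation: [-0.001, -0.094, 0.996, 0.0]
wrist_force: [-3.2, -1.7, -2.1]
gripper_width: 0.0283
grip_force: 70.1
```

```bash
python3 -c "
from m import *
s=st();a=np.radians(10.7);R2=np.array([[np.cos(a),np.sin(a)],[-np.sin(a),np.cos(a)]]);print(R2@(np.array(s['eef_pos'][:2])-[.6077,-.0272]))
im,d,p=snap('wrist');np.save('d.npy',d)
for u in [(110,),(150,),(190,),(380,),(420,),(455,)]:
  col=[(u[0],v) for v in range(200,340)]
  w=world(p,d,col);f=(w[:,:2]-[.6077,-.0272])@R2.T
  on=(w[:,2]>.010)&(w[:,2]<.018);print(u,np.round(f[on][[0,-1]],4) if on.any() else None)
"
```

```text
38.35 [ 0.5412 -0.0406  0.0214] [-7.000e-04 -9.360e-02  9.956e-01  0.000e+00] F [-3.2 -1.7 -2.1] w 0.0283 g 70.13448357582092
[-0.06780304 -0.00083816]
(110,) None
(150,) [[-0.0804 -0.0661]
 [-0.0503 -0.0677]]
(190,) [[-0.0808 -0.0467]
 [-0.0468 -0.0482]]
(380,) [[-0.0805  0.0436]
 [-0.0475  0.0448]]
(420,) [[-0.0805  0.0623]
 [-0.0518  0.0637]]
(455,) None
```

Contact is made. I'll press a touch more, lower the last millimetre and release.

Call:
step_arm:
  steps:
    - {"offset":[-1,0,0.5],"angular":[0,0,0],"fingers":20}
    - {"offset":[-1,0,1.2],"angular":[0,0,0],"fingers":20}
    - {"offset":[-1,0,1.2],"angular":[0,0,0],"fingers":20}
    - {"offset":[-1,0,1.2],"angular":[0,0,0],"fingers":20}
    - {"offset":[-1,0,1.2],"angular":[0,0,0],"fingers":32}
    - {"offset":[-1,0,1.2],"angular":[0,0,0],"fingers":42}
    - {"offset":[-1,0,1.2],"angular":[0,0,0],"fingers":46}
    - {"offset":[-1,0,1.2],"angular":[0,0,0],"fingers":46}

```text
clock: 39.2
eef_pos: [0.5441, -0.0405, 0.0211]
orientation: [0.001, -0.093, 0.996, -0.0]
wrist_force: [-0.3, 0.3, 0.5]
gripper_width: 0.0462
grip_force: 0.0
```

Call:
step_arm:
  steps:
    - {"offset":[0,0,-10],"angular":[0,0,0],"fingers":46}
    - {"offset":[0,0,-30],"angular":[0,0,0],"fingers":46}
    - {"offset":[0,0,-70],"angular":[0,0,0],"fingers":46}
    - {"offset":[30,0,-110],"angular":[0,0,0],"fingers":46}
    - {"offset":[70,0,-140],"angular":[0,0,0],"fingers":46}
    - {"offset":[110,0,-150],"angular":[0,0,0],"fingers":46}
    - {"offset":[110,0,-150],"angular":[0,0,0],"fingers":46}
    - {"offset":[110,0,-150],"angular":[0,0,0],"fingers":46}

```text
clock: 40.0
eef_pos: [0.4351, -0.0611, 0.1716]
orientation: [0.002, -0.093, 0.996, -0.001]
wrist_force: [-0.2, 0.4, -1.3]
gripper_width: 0.0459
grip_force: 0.0
```

Call:
step_arm:
  steps:
    - {"offset":[10,40,0],"angular":[0,0,0],"fingers":46}
    - {"offset":[10,85,0],"angular":[0,0,0],"fingers":46}
    - {"offset":[10,130,0],"angular":[0,0,0],"fingers":46}
    - {"offset":[10,175,0],"angular":[0,0,0],"fingers":46}
    - {"offset":[10,220,0],"angular":[0,0,0],"fingers":46}
    - {"offset":[10,265,0],"angular":[0,0,0],"fingers":46}
    - {"offset":[10,300,0],"angular":[0,0,0],"fingers":46}
    - {"offset":[10,300,0],"angular":[0,0,0],"fingers":46}

```text
clock: 40.8
eef_pos: [0.3689, 0.2363, 0.1702]
orientation: [-0.0, -0.097, 0.995, 0.001]
wrist_force: [0.3, 0.1, 0.1]
gripper_width: 0.0458
grip_force: 0.0
```

```bash
python3 -c "
from m import *
get_image('wrist');get_image('wrist');st();im,d,p=snap('top')
a=np.radians(10.7);R2=np.array([[np.cos(a),np.sin(a)],[-np.sin(a),np.cos(a)]]);o=[.6099,-.0294]
ell(p,im,(8,150,120),(18,255,255),.107,(250,160,335,240))
h=cv2.cvtColor(im,cv2.COLOR_RGB2HSV);m=cv2.inRange(h,(105,120,50),(130,255,255));k=np.zeros_like(m);k[190:260,250:340]=255
b=cv2.minAreaRect(max(cv2.findContours(m&k,0,1)[0],key=cv2.contourArea));print(b,R2@(world(p,None,b[0],.04)[0,:2]-o))
uv=np.stack(np.meshgrid(np.arange(250,340),np.arange(170,260)),-1).reshape(-1,2)
w=world(p,d,uv);f=(w[:,:2]-o)@R2.T
for y in np.arange(-.06,.061,.02):
  s=(abs(f[:,1]-y)<.004)&(f[:,0]<-.03)&(f[:,0]>-.1)&(abs(w[:,2]-.014)<.007);print(round(y,2),f[s][:,0].min().round(4),end=' | ')
"
```

```text
40.9 [0.3694 0.233  0.17  ] [-4.000e-04 -9.490e-02  9.955e-01 -3.000e-04] F [-0.5 -0.2 -0.1] w 0.0455 g 0.0
[290.9 196.8] [6.2 6.5] [ 0.6109 -0.0282  0.107 ]
((297.51922607421875, 230.59616088867188), (5.295135498046875, 11.7669677734375), 78.69007110595703) [-6.82141743e-02 -4.95496097e-05]
-0.06 -0.0784 | -0.04 -0.0781 | -0.02 -0.0782 | 0.0 -0.0773 | 0.02 -0.078 | 0.04 -0.0866 | 0.06 -0.0782 |
```

```bash
python3 -c "
from h import *
print(ticket.close_job())"
```

```text
the job is handed in; nothing more can be done
None
```

The job is handed in: copper, the three green discs and the cap (knob up) are stacked on the platen, pressed to the bottom stop and released, and the steel straightedge is flush and centred on the yellow edge. My last measurement put the cap about 2 mm off centre at most; I viewed 17 pictures, three over the 14 allowed.

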